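# Load the sampler tray, wind it home and scan it in

### The job

Get the sampler ready for its run: stand every small amber jar from the bench upright in the tray, one to a pocket, then wind the handwheel clockwise until the tray carriage is right up against its stop. With the carriage home, take the hand scanner from its dock, aim it square at the middle of the barcode label on the tray's front from about 10 cm and hold it still there for two full seconds, then stand it back in its dock, and leave the jars in the tray and the carriage at the stop. Do not knock over the beaker or the wash bottle.

Things in the scene. Friction and masses are not known exactly. Their poses are not given: they have to be found in the camera images.
- jar0: small amber glass jar with a white screw cap, a plain cylinder 45 mm in diameter, 65 mm tall (cap the top 18 mm), about 120 g; up to four alike stand on the bench (None when absent). Origin: centre of its underside, z up along the jar
- jar1: small amber glass jar with a white screw cap, a plain cylinder 45 mm in diameter, 65 mm tall (cap the top 18 mm), about 120 g; up to four alike stand on the bench (None when absent). Origin: centre of its underside, z up along the jar
- jar2: small amber glass jar with a white screw cap, a plain cylinder 45 mm in diameter, 65 mm tall (cap the top 18 mm), about 120 g; up to four alike stand on the bench (None when absent). Origin: centre of its underside, z up along the jar
- jar3: small amber glass jar with a white screw cap, a plain cylinder 45 mm in diameter, 65 mm tall (cap the top 18 mm), about 120 g; up to four alike stand on the bench (None when absent). Origin: centre of its underside, z up along the jar
- tray (a point): grey open tray fixed on the sampler's carriage, a row of four pockets along its y axis. 63 mm (x) by 240 mm (y), 40 mm high, floor 4 mm thick, walls and dividers 4 mm, pockets 55 by 55 mm inside. Origin: centre of its underside, z up, y points along the slide towards the stop, -x is its front (robot side); its underside is 35 mm above the bench
- pocket0 (a point): centre of the inner floor of tray pocket 0 (0 is nearest the handwheel, 3 nearest the stop; 59 mm apart); moves with the tray
- pocket1 (a point): centre of the inner floor of tray pocket 1 (0 is nearest the handwheel, 3 nearest the stop; 59 mm apart); moves with the tray
- pocket2 (a point): centre of the inner floor of tray pocket 2 (0 is nearest the handwheel, 3 nearest the stop; 59 mm apart); moves with the tray
- pocket3 (a point): centre of the inner floor of tray pocket 3 (0 is nearest the handwheel, 3 nearest the stop; 59 mm apart); moves with the tray
- carriage (a joint): position of the carriage along its slide, m: 0 fully back towards the handwheel, grows towards the stop, 0.045 touching the stop. Driven only by the handwheel's screw: 10 mm per turn; it cannot be pushed along directly
- wheel (a joint): turn of the handwheel, rad: 0 with the carriage fully back, grows clockwise seen from above, 28.27 with the carriage at the stop; the wheel turns stiffly (about 3 N at the crank grip) and stays where it is left
- wheel_axis (a point): on the vertical axis of the handwheel, at the level of the wheel's upper face, 83 mm above the bench. The black wheel, 108 mm across, lies flat on a white gearbox, 90 mm square, at the right-hand end of the sampler
- crank: grey upright crank grip on the handwheel, round, 22 mm in diameter, 46 mm tall, turning freely on its pin 43 mm from the wheel's axis. Origin: centre of its underside, on the wheel's upper face; it carries round with the wheel
- stop_face (a point): middle of the face of the dark steel stop block that the tray carriage meets, at the left-hand end of the slide beside the sampler's grey drive housing (130 by 100 mm, 110 mm tall, its middle 80 mm beyond this face). The sampler's bed is 20 mm high; its front edge lies 72 mm in front of the tray's centre
- label (a point): white plate 44 by 70 mm with a paper barcode label, fixed to the front (robot side) of the tray carriage at the middle of its length, sloping at 30 degrees. Origin: middle of the label's face, about 50 mm above the bench; z is the outward normal of the label (up and towards the robot), y runs along the tray
- scanner: white hand scanner, a stick 38 by 28 mm in section (x, y) and 135 mm tall, 150 g, with a black rubber nose 44 by 32 mm over its lowest 14 mm; stands nose down in its dock. The window is in the nose and it looks along the scanner's own -z. Origin: centre of the window in its underside, z up through the body. Grip it across the 28 mm sides (y) in its upper half
- dock: black scanner dock on a foot 90 by 78 mm, a square-cornered cup open at the top, 56 (x) by 44 (y) mm inside, walls 5 mm, rim 53 mm above the bench, inner floor 8 mm above its underside. Origin: centre of its underside; x, y along the cup's sides
- beaker: bystander: glass beaker 72 mm across, 90 mm tall; origin centre of its underside
- washbottle: bystander: white wash bottle 64 mm across, 160 mm tall; origin centre of its underside
Not all that is in view belongs to the job. Leave any brown or purple look-alike of the jar1 alone.

How it is judged:
By the outcome, as a careful person would: the job done as asked, in the order asked, and still so for the second after the job is handed in, with the robot touching nothing.
Of jar0, jar1, jar2, jar3 only 2 to 4 are there at a start; the rules pass over those that are not, and their reading is None.
At some moment in a run one of jar0, jar1, jar2, jar3 may be knocked a few centimetres aside while the robot is not near it.
It also fails if it takes over 184 s, if anything falls off the work surface, if the arm or the gripper's body presses on something with over 40 N, if the wrist force passes 120 N, or if a joint passes its speed limit or range.

### The arm

A 6-joint arm with a two-finger parallel gripper is mounted at the origin on the work surface. World frame = base frame: x ahead of the robot, y to its left, z up, the work surface at z = 0. Lengths are in m, angles in rad, forces in N, time in s.
With the tool pointing down it reaches from about 0.35 to 0.85 m from the base axis. Payload 8.1 kg.
Tool frame: the origin (TCP) lies between the finger pads; the fingertips stand 25 mm ahead of it and the grasp point (between the pads) lies 6 mm ahead of it; z points along the fingers, y is the line along which they close (so a half turn about z gives the same grasp; the last joint's range is limited). The gripper opens to 93 mm and grips with 3 to 60 N. Pads are 15 mm wide; open, the fingers measure 128 mm over their backs; the gripper's body (75 mm by 188 mm) begins 65 mm behind the grasp point.
Start: joints at [1.102, 0.13, 1.488, -0, 1.523, -0.085], TCP at [0.225, 0.556, 0.244] pointing down, gripper open.
Joint ranges: [-2.96, 2.96], [-0.89, 2.26], [0.02, 2.5], [-1.34, 4.48], [0, 2.73], [-2.66, 2.66]. Speed limits (rad/s): [2.39, 2.39, 2.79, 3.14, 3.14, 3.14].

### API

Orientations are given as a rotation vector (axis times angle).
In Python, from plant import robot gives the robot as it stands.
- The arm moves only by the tool arm_command, never from a script. Its argument "increments" is text: rows parted by semicolons, each of 5 numbers parted by spaces: the closure, from 0 (fully open) to 1 (shut), then the shift along the tool's x, y, z in mm, then the turn about the tool's z in rad. A call has 1 to 5 rows; each row is the pose to reach, as a shift and turn from the pose commanded when the call began, along the tool's axes at that moment; what a row does not reach only later rows make up. A row lasts 1/10 s, in which the tool goes at most 50 mm and 8.59 degrees, less where a joint would pass 70% of its speed; a pose out of reach is approached as far as the arm can. A call with a gripper value outside its range is refused whole. The fingers move at their own pace and stop on an object; "grip_force" is the grip in N (left out, the last holds). Time passes only in rows, so rows that repeat a pose let the fingers close. It gives the time, the measured TCP pose, the force, the opening and the grip force at its end, in the units of the state.
- robot.read_state(): the state, without advancing time (a new reading comes with each control period).
- robot.read_camera(name): name is "scene" or "top" or "wrist"; returns the picture (420x560x3 uint8, blue, green, red); there is no depth.
- robot.camera_model(name): a dict with "fx", "fy", "cx", "cy" (pixels), "eye" and "rotation" of the camera in the world. Camera axes: x right, y down, z forward; pixel columns grow to the right and rows downward; lengths in m; the calibration is good to about 2 mm. A picture is of the moment at which its call begins: read the wrist's pose just before it. camera_model takes no time and is no camera call; for the wrist camera it gives the pose at the moment of the call.
- robot.close_job(): hands the job in; it is judged then, once.
The state is a dict: "t": time; "q": joint angles; "dq": joint speeds; "joint_torque": joint torques, N m; "tool_pos": TCP position; "orientation": TCP orientation; "force": force on the tool from outside, world axes, zero at the start; "wrist_torque": the same for the moment, N m; "opening": finger opening in m; "gripper_force": force on a finger pad.
Only numpy, scipy, OpenCV 4.12 (cv2) and the standard library are available. Lean on these libraries where they do the work, as an engineer would, in place of code of your own. Each camera call takes 0.05 s, during which the arm holds its last target. There are 200 camera calls.

## Working session

There is one attempt and no reset: what is moved stays moved. The work goes in short steps, Python scripts to look and compute and a tool call to move; the robot and the scene stay as the last step left them, time stands still between calls to the robot, and variables do not carry over. Pictures are saved under pics/ and viewed, at most 14 in all, crops included, and the job is handed in when it is done.

Besides the shell and the picture viewer there is one more tool, called after "Emit:" in YAML: its name, and indented under it one key for each argument. arm_command: Moves the arm, as the interface text tells. Its arguments: {"type":"object","properties":{"increments":{"type":"string"},"grip_force":{"type":"number"}},"required":["increments"]}

```bash
ls; mkdir -p pics; cat > h.py <<'E'
import numpy as np, cv2
from scipy.spatial.transform import Rotation as R
from plant import robot
def ray(m,u,v):
    d=np.array([(u-m['cx'])/m['fx'],(v-m['cy'])/m['fy'],1.]);Rm=np.array(m['rotation'])
    if Rm.shape!=(3,3): Rm=R.from_rotvec(Rm).as_matrix()
    return np.array(m['eye']),Rm@d
def onz(m,u,v,z):
    e,d=ray(m,u,v); return e+d*(z-e[2])/d[2]
def proj(m,p):
    c=np.array(m['rotation']).T@(np.array(p)-m['eye']); return m['fx']*c[0]/c[2]+m['cx'],m['fy']*c[1]/c[2]+m['cy']
def tool():
    s=robot.read_state(); return s,np.array(s['tool_pos']),R.from_rotvec(s['orientation']).as_matrix()
def go(p):  # shift in tool axes, mm
    s,t,M=tool(); return np.round(M.T@(np.array(p)-t)*1000,1)
E
python3 - <<'E'
from h import *
for n in ('top','scene'):
    m=robot.camera_model(n); print(n,m)
    cv2.imwrite(f'pics/{n}0.png',cv2.resize(robot.read_camera(n),(784,588),interpolation=cv2.INTER_CUBIC)); cv2.imwrite(f'raw_{n}0.png',robot.read_camera(n))
s,t,M=tool(); print(s['t'],t,M)
E
```

```text
pics
top {'fx': 491.5325138538095, 'fy': 491.5325138538095, 'cx': 280.523472046728, 'cy': 213.72658644637033, 'eye': array([0.26624787, 0.00719593, 1.4462525 ]), 'rotation': array([-2.16150238,  2.13594599, -0.18130933])}
scene {'fx': 406.5977426916602, 'fy': 406.5977426916602, 'cx': 281.4735241066474, 'cy': 210.10734708865434, 'eye': array([1.31563272, 0.00210383, 0.78641189]), 'rotation': array([-1.75150759, -1.69610626,  0.77602015])}
0.2 [0.22450367 0.55606407 0.24299236] [[-9.27254352e-01  3.74431695e-01 -5.21291447e-04]
 [ 3.74432045e-01  9.27253783e-01 -1.03211135e-03]
 [ 9.69142636e-05 -1.15221797e-03 -9.99999332e-01]]
```

View pics/top0.png

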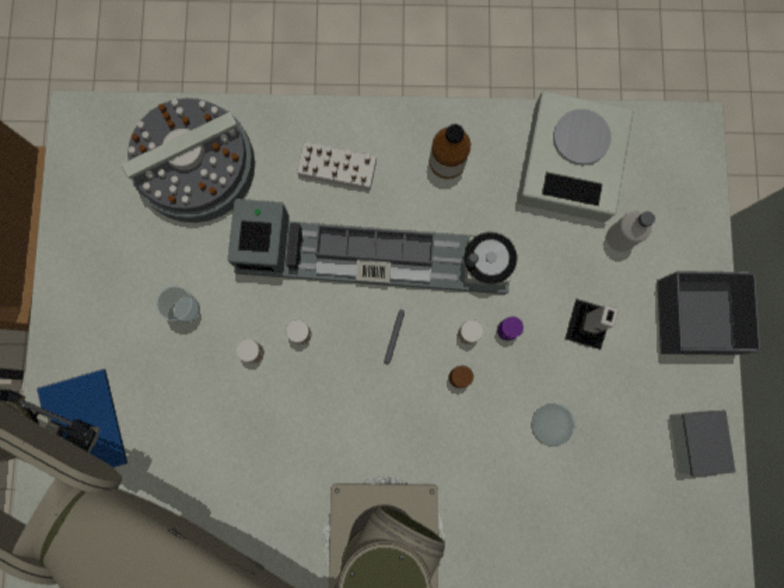

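View pics/scene0.png

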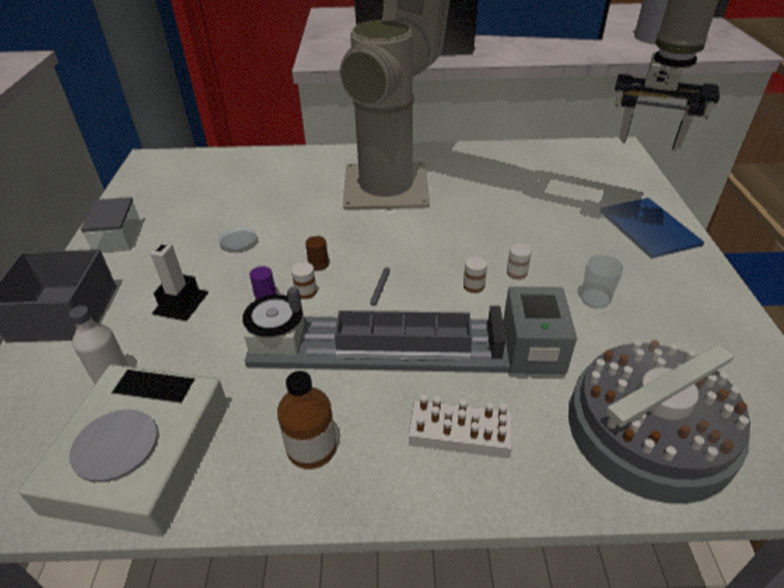

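Top view: white-capped amber jars are at (298,332), (248,350) and (471,331). The look-alikes are brown (461,377) and purple (511,328), plus the big brown bottle at (450,150), none of which I want. The wheel is at (490,257) with its crank at (472,258), the stop at (294,245) and the label at (373,271). The dock is at (588,323) and the scanner top at (609,317). I'll check the choice in one close crop.

```bash
cat >> h.py <<'E'
def proj(m,p):
    c=R.from_rotvec(m['rotation']).as_matrix().T@(np.array(p)-m['eye']); return m['fx']*c[0]/c[2]+m['cx'],m['fy']*c[1]/c[2]+m['cy']
def white(im,lo=150):
    h=cv2.cvtColor(im,cv2.COLOR_BGR2HSV); return h
E
python3 - <<'E'
from h import *
im=cv2.imread('raw_top0.png'); m=robot.camera_model('top')
c=im[145:285,160:450]; cv2.imwrite('pics/crop1.png',cv2.resize(c,None,fx=2.75,fy=2.75,interpolation=cv2.INTER_CUBIC))
for n,u,v,z in [('jarA',298,332,.065),('jarB',248,350,.065),('jarC',471,331,.065),('brown',461,377,.06),('purple',511,328,.06),('wheel',490,257,.083),('scanner',609,317,.143),('dock',588,323,.0),('beaker',185,309,.09),('wb',645,219,.16)]:
    print(n,onz(m,u/1.4,v/1.4,z).round(3), im[int(v/1.4),int(u/1.4)])
E
```

```text
jarA [0.41  0.177 0.065] [150 158 160]
jarB [0.373 0.276 0.065] [148 156 158]
jarC [ 0.417 -0.172  0.065] [151 160 162]
brown [ 0.324 -0.152  0.06 ] [34 57 84]
purple [ 0.424 -0.254  0.06 ] [102  42  81]
wheel [ 0.566 -0.209  0.083] [130 129 130]
scanner [ 0.438 -0.427  0.143] [21 18 17]
dock [ 0.444 -0.429  0.   ] [62 66 69]
beaker [0.451 0.399 0.09 ] [117 119 112]
wb [ 0.629 -0.499  0.16 ] [77 75 75]
```

View pics/crop1.png

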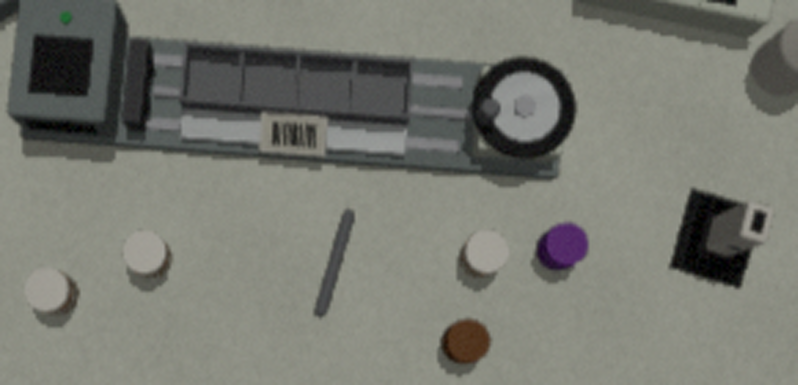

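The crop confirms white-capped amber jars at crop (145,253), (49,290) and (486,253), so there are three. The purple (563,246) and brown (466,341) ones are to be left alone. Tray corners are near (186,47), (411,62), (405,122) and (182,103), and the crank is at (488,107).

```bash
python3 - <<'E'
from h import *
m=robot.camera_model('top'); im=cv2.imread('raw_top0.png')
P=lambda u,v,z: onz(m,u/2.75+160,v/2.75+145,z)
c=[P(186,47,.075),P(411,62,.075),P(405,122,.075),P(182,103,.075)]
print('tray',np.round(c,3),np.mean(c,0))
d=c[0]-c[1]+c[3]-c[2]; print('yaw deg of y axis from world y',np.degrees(np.arctan2(-d[0],d[1])),np.linalg.norm(d)/2)
print('crank',P(488,107,.129),'wheel',P(522,107,.083),'label',P(293,134,.05),'stop',P(152,85,.06), 'bedfront',P(25,133,.02),P(556,178,.02))
h=cv2.cvtColor(im,cv2.COLOR_BGR2HSV)
print('sc top',P(757,222,.143),'dockfoot',[P(*q).round(3) for q in((692,190,.01),(672,268,.01),(742,287,.01))])
mk=((h[...,1]<30)&(h[...,2]>145)).astype(np.uint8)
n,l,s,ce=cv2.connectedComponentsWithStats(mk)
for i in range(1,n):
    if 60<s[i,4]<400: print(s[i],ce[i],onz(m,*ce[i],.065).round(4))
s,t,M=tool();print('toA',go([.41,.177,.22]),s['q'])
E
```

```text
tray [[ 0.626  0.14   0.075]
 [ 0.613 -0.094  0.075]
 [ 0.549 -0.088  0.075]
 [ 0.566  0.143  0.075]] [0.58847806 0.02522851 0.075     ]
yaw deg of y axis from world y -3.613775280935723 0.23329793152821376
crank [ 0.55445625 -0.16720242  0.129     ] wheel [ 0.56501899 -0.2084708   0.083     ] label [0.53983141 0.02796734 0.05      ] stop [0.58810995 0.1763034  0.06      ] bedfront [0.54283447 0.3152364  0.02      ] [ 0.5015836  -0.25412605  0.02      ]
sc top [ 0.44033958 -0.42787472  0.143     ] dockfoot [array([ 0.492, -0.403,  0.01 ]), array([ 0.407, -0.379,  0.01 ]), array([ 0.388, -0.454,  0.01 ])]
[147  81  21  16 105] [158.47619048  87.80952381] [0.8504 0.351  0.065 ]
[124 106  19  12  99] [133.38383838 112.42424242] [0.7734 0.4203 0.065 ]
[341 174  21  21 255] [351.47058824 184.23137255] [ 0.5681 -0.2161  0.065 ]
[365 182  29  34 313] [376.90415335 200.31309904] [ 0.5221 -0.2886  0.065 ]
[279 192  28   8 160] [292.74375 196.025  ] [ 0.5312 -0.0473  0.065 ]
[143 198  32  28 199] [157.69346734 210.05527638] [0.4855 0.3355 0.065 ]
[265 214  18  18 111] [273.6036036  222.59459459] [0.4538 0.0065 0.065 ]
[202 218  27  26 301] [213.47840532 232.42857143] [0.4237 0.1757 0.065 ]
[330 226  18  18 201] [337.41293532 235.17412935] [ 0.4202 -0.1745  0.065 ]
[168 240  16  18 202] [176.22277228 248.87128713] [0.376  0.2785 0.065 ]
[245 293  21  25 155] [254.00645161 303.47096774] [0.2277 0.0578 0.065 ]
[256 303  17  22  94] [264.4787234  311.80851064] [0.2053 0.0285 0.065 ]
toA [-313.9 -282.    23.3] [ 1.10158977e+00  1.30873058e-01  1.48885531e+00 -1.74669475e-06
  1.52302057e+00 -8.54223353e-02]
```

Emit:
arm_command:
  increments: "0 -47 -42 0 0.14;0 -94 -85 0 0.28;0 -125 -113 0 0.42;0 -157 -141 0 0.56;0 -188 -170 0 0.70"

```text
t: 0.7
tool_pos: [0.3342, 0.3297, 0.2435]
orientation: [1.627, 2.687, 0.0]
force: [1.2, -0.1, -0.0]
opening: 0.0934
gripper_force: 0.0
```

```bash
python3 -c "
from h import *
s,t,M=tool();print(t,M.round(3),go([.41,.15,.25]))"
```

```text
[0.33419889 0.32970398 0.243495  ] [[-0.463  0.886  0.   ]
 [ 0.886  0.463  0.   ]
 [-0.     0.    -1.   ]] [-194.4  -16.1   -6.5]
```

Emit:
arm_command:
  increments: "0 -45 -4 0 0.14;0 -90 -8 0 0.28;0 -130 -12 0 0.42;0 -170 -16 0 0.55;0 -194 -16 -6 0.55"

```text
t: 1.2
tool_pos: [0.4105, 0.1499, 0.2489]
orientation: [-2.297, -2.143, 0.002]
force: [-0.7, 0.1, -0.5]
opening: 0.093
gripper_force: 0.0
```

```bash
python3 - <<'E'
from h import *
s,t,M=tool();m=robot.camera_model('wrist');im=robot.read_camera('wrist')
print(t,M.round(3),m); cv2.imwrite('pics/w1.png',im)
for n,p in dict(A=(.41,.177,.065),B=(.374,.277,.065),tray=(.588,.025,.075)).items(): print(n,proj(m,p))
E
```

```text
[0.41054993 0.14990135 0.24891869] [[ 0.069  0.998 -0.001]
 [ 0.998 -0.069 -0.001]
 [-0.001 -0.001 -1.   ]] {'fx': 328.88124852043023, 'fy': 328.88124852043023, 'cx': 274.2932242444839, 'cy': 207.5577894763467, 'eye': array([0.41573162, 0.21646686, 0.38928483]), 'rotation': array([ 2.89331557, -0.09946025, -0.01499509])}
A (np.float64(271.84703221261793), np.float64(166.32656058570717))
B (np.float64(224.80705199125407), np.float64(59.80899048127375))
tray (np.float64(449.61650905977024), np.float64(299.2132784311518))
```

View pics/w1.png

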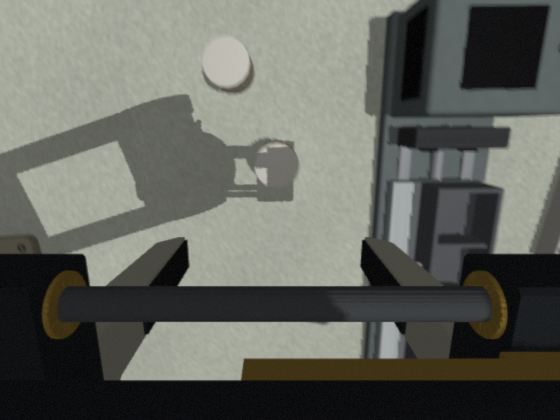

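Jar A's cap is at (276,165) and jar B's at (226,63). The stop block is at (395–505,130–148) and the tray's end is at about row 187.

Emit:
arm_command:
  increments: "0 29 1.5 0 0;0 29 1.5 45 0;0 29 1.5 90 0;0 29 1.5 135 0;0 29 1.5 165 0"
  grip_force: 20

```text
t: 1.75
tool_pos: [0.4118, 0.1811, 0.0813]
orientation: [-2.289, -2.15, 0.005]
force: [0.3, 0.6, -0.9]
opening: 0.0932
gripper_force: 0.0
```

Emit:
arm_command:
  increments: "0 0 0 18 0;1 0 0 18 0;1 0 0 18 0;1 0 0 18 0;1 0 0 18 0"

```text
t: 2.25
tool_pos: [0.4151, 0.1818, 0.0683]
orientation: [2.289, 2.15, 0.004]
force: [-0.0, 0.1, 0.8]
opening: 0.0655
gripper_force: 0.0
```

Emit:
arm_command:
  increments: "1 0 0 0 0;1 0 0 -40 0;1 0 0 -80 0;1 0 0 -120 0;1 0 0 -140 0"

```text
t: 2.75
tool_pos: [0.4154, 0.1819, 0.2114]
orientation: [2.288, 2.148, 0.009]
force: [0.7, -0.7, -0.2]
opening: 0.0253
gripper_force: 0.0
```

```bash
python3 -c "
from h import *
print(go([.55,.06,.24]))"
```

```text
[-113.1  142.2  -28. ]
```

Emit:
arm_command:
  increments: "0.2 0 0 0 0;0.2 0 0 0 0;0.2 0 0 0 0;0.2 0 0 0 0;0.2 0 0 0 0"

```text
t: 3.25
tool_pos: [0.4131, 0.1812, 0.2053]
orientation: [-2.29, -2.15, 0.003]
force: [0.1, 0.4, -0.6]
opening: 0.0609
gripper_force: 0.0
```

```bash
python3 - <<'E'
from h import *
m=robot.camera_model('wrist');im=robot.read_camera('wrist');cv2.imwrite('pics/w2.png',im)
h=cv2.cvtColor(im,cv2.COLOR_BGR2HSV);s,t,M=tool();print(t,s['opening'])
for z in(.065,): print(proj(m,(.414,.1785,z)))
E
```

```text
[0.41328013 0.18121652 0.20559733] 0.0650074755665898
(np.float64(275.5823492622243), np.float64(206.11381604160854))
```

View pics/w2.png

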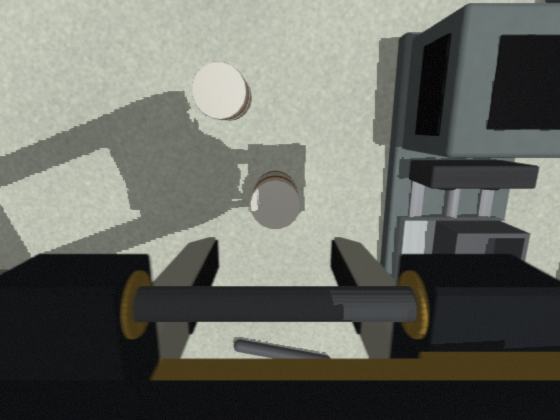

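Jar A is still upright at (275,202), under the fingers, so I can go down and grasp it properly.

Emit:
arm_command:
  increments: "0.3 0 0 40 0;0.3 0 0 80 0;0.3 0 0 120 0;0.3 0 0 139 0;1 0 0 139 0"

```text
t: 3.8
tool_pos: [0.4106, 0.1804, 0.0638]
orientation: [-2.288, -2.148, 0.01]
force: [0.1, -0.4, 0.9]
opening: 0.0604
gripper_force: 0.0
```

Emit:
arm_command:
  increments: "1 0 0 0 0;1 0 0 0 0;1 0 0 0 0;1 0 0 0 0;1 0 0 -30 0"

```text
t: 4.3
tool_pos: [0.4113, 0.1806, 0.0951]
orientation: [-2.288, -2.149, 0.008]
force: [1.0, 0.4, -1.5]
opening: 0.0445
gripper_force: 20.0
```

Emit:
arm_command:
  increments: "1 0 0 -45 0;1 0 0 -90 0;1 0 0 -110 0;1 -40 20 -110 0;1 -80 45 -110 0"

```text
t: 4.8
tool_pos: [0.4545, 0.0989, 0.2097]
orientation: [2.285, 2.153, 0.005]
force: [1.5, 0.4, -1.7]
opening: 0.0447
gripper_force: 20.0
```

```bash
python3 - <<'E'
from h import *
print(go([.59,.05,.22]))
E
```

```text
[-40.7 138.2  -9.8]
```

Emit:
arm_command:
  increments: "1 -35 35 -10 0;1 -70 70 -20 0;1 -100 100 -30 0;1 -125 125 -30 0;1 -140 138 -30 0"

```text
t: 5.3
tool_pos: [0.5842, -0.0523, 0.2383]
orientation: [2.291, 2.147, 0.001]
force: [0.2, 0.6, -1.5]
opening: 0.0444
gripper_force: 20.0
```

Emit:
arm_command:
  increments: "1 0 0 0 0;1 0 0 0 0"

```text
t: 5.5
tool_pos: [0.5823, -0.0497, 0.2375]
orientation: [-2.291, -2.149, 0.0]
force: [-0.2, -0.0, -0.6]
opening: 0.0446
gripper_force: 20.0
```

```bash
python3 - <<'E'
from h import *
s,t,M=tool();m=robot.camera_model('wrist');im=robot.read_camera('wrist');cv2.imwrite('pics/w3.png',im)
print(t,m['eye'],m['rotation'])
import pickle;pickle.dump(m,open('w3.pkl','wb'))
E
```

```text
[ 0.58233423 -0.04971333  0.23748444] [0.5870818  0.01669542 0.37795266] [ 2.89491097 -0.09127474 -0.01346433]
```

View pics/w3.png

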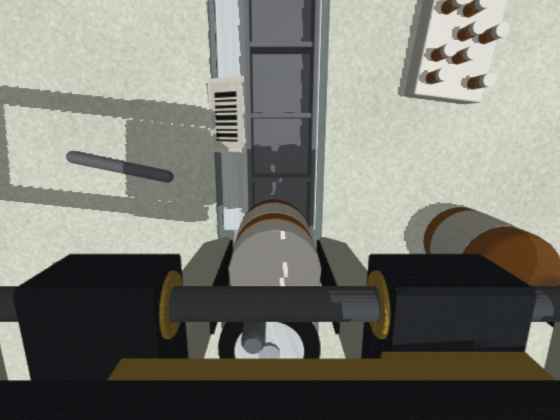

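The dividers are at rows 43, 115 and 175, and the tray's inner walls at columns ~251 and 316. The label is at (228,114), level with the middle divider.

```bash
python3 - <<'E'
from h import *
import pickle;m=pickle.load(open('w3.pkl','rb'))
im=cv2.imread('pics/w3.png');g=im.mean(2)
for r in (20,80,145): print(r,g[r,205:335].astype(int).tolist())
print(g[25:200,300].astype(int).tolist())
for r in(43,115,175): print(r,[onz(m,u,r,.075).round(4) for u in(250,316)])
print('label',onz(m,228,114,.05),[onz(m,*q).round(4) for q in((210,79,.039),(241,78,.061),(244,150,.061),(213,150,.039))])
E
```

```text
20 [201, 196, 175, 108, 104, 115, 119, 121, 119, 114, 125, 194, 207, 207, 205, 205, 202, 202, 204, 204, 206, 206, 206, 206, 206, 207, 205, 204, 203, 204, 206, 207, 205, 203, 188, 134, 123, 122, 122, 116, 112, 112, 109, 102, 72, 58, 74, 107, 112, 113, 111, 111, 110, 112, 111, 112, 111, 111, 111, 110, 111, 111, 111, 112, 111, 112, 111, 111, 112, 112, 113, 110, 111, 112, 112, 113, 113, 112, 112, 112, 111, 112, 112, 111, 112, 112, 113, 113, 113, 113, 113, 114, 112, 113, 113, 112, 107, 88, 70, 67, 66, 69, 67, 65, 66, 60, 51, 46, 45, 62, 95, 111, 112, 114, 142, 182, 147, 123, 119, 119, 120, 119, 116, 120, 151, 198, 204, 202, 199, 197]
80 [202, 201, 196, 193, 193, 193, 192, 193, 193, 193, 194, 193, 193, 194, 193, 194, 193, 193, 193, 192, 193, 193, 193, 194, 192, 193, 192, 191, 192, 192, 192, 190, 191, 191, 191, 189, 189, 191, 178, 132, 114, 113, 111, 112, 102, 72, 58, 74, 108, 112, 111, 112, 110, 111, 110, 113, 111, 111, 111, 112, 112, 112, 112, 113, 113, 112, 114, 113, 112, 111, 112, 112, 113, 113, 112, 112, 113, 111, 113, 112, 112, 113, 113, 113, 112, 113, 112, 112, 113, 113, 112, 112, 11
[... 1276 characters left out ...]
, 80, 73, 69, 70, 71, 73, 69, 71, 71, 70, 71, 80, 86, 95, 100, 103, 103, 101, 102, 85, 67, 64, 64, 63, 65, 63, 65, 64, 64, 65, 66, 63, 65, 64, 65, 65, 63, 65, 65, 63, 64, 63, 63, 63, 65, 64, 61, 56, 48, 51, 49, 53, 63, 63, 64, 63, 63, 64, 63, 64, 62, 63, 62, 63, 64, 64, 62, 64, 63, 66, 62, 62, 63, 63]
43 [array([0.5704, 0.0852, 0.075 ]), array([0.626 , 0.0816, 0.075 ])]
115 [array([0.5657, 0.0268, 0.075 ]), array([0.6241, 0.0231, 0.075 ])]
175 [array([ 0.5613, -0.0265,  0.075 ]), array([ 0.6224, -0.0304,  0.075 ])]
label [0.54290467 0.02993738 0.05      ] [array([0.5272, 0.064 , 0.039 ]), array([0.5592, 0.06  , 0.061 ]), array([ 0.5564, -0.0043,  0.061 ]), array([ 0.5227, -0.0038,  0.039 ])]
```

Emit:
arm_command:
  increments: "1 48 3 0 0;1 90 6 0 0;1 104 6 0 0;1 104 6 45 0;1 104 6 75 0"

```text
t: 6.05
tool_pos: [0.5945, 0.0554, 0.1617]
orientation: [2.287, 2.153, 0.001]
force: [-0.4, -0.2, -2.6]
opening: 0.0448
gripper_force: 20.0
```

```bash
python3 -c "
from h import *
print(go([.5958,.0536,.106]),go([.5958,.0536,.106]))"
```

```text
[-1.7  1.4 55.7] [-1.7  1.4 55.7]
```

Emit:
arm_command:
  increments: "1 -1.5 1.4 25 0;1 -1.5 1.4 45 0;1 -1.5 1.4 53 0;1 -1.5 1.4 56 0;1 -1.5 1.4 56 0"

```text
t: 6.55
tool_pos: [0.5962, 0.0527, 0.1078]
orientation: [2.289, 2.151, 0.0]
force: [0.2, -0.6, -1.2]
opening: 0.0444
gripper_force: 20.0
```

Emit:
arm_command:
  increments: "1 0 0 3.5 0;1 0 0 3.5 0;0.3 0 0 3.5 0;0.3 0 0 3.5 0;0.3 0 0 3.5 0"

```text
t: 7.05
tool_pos: [0.5966, 0.0522, 0.1035]
orientation: [2.29, 2.15, 0.001]
force: [-0.2, 0.3, 0.0]
opening: 0.0628
gripper_force: 0.0
```

Emit:
arm_command:
  increments: "0.3 0 0 -40 0;0.3 0 0 -80 0;0.3 0 0 -120 0;0.3 30 -15 -120 0;0.3 70 -35 -120 0"

```text
t: 7.55
tool_pos: [0.5674, 0.1236, 0.2254]
orientation: [2.292, 2.145, 0.005]
force: [0.6, 0.3, -0.3]
opening: 0.0653
gripper_force: 0.0
```

```bash
python3 -c "
from h import *
s,t,M=tool();print(s['opening'],go([.39,.19,.22]))"
```

```text
0.06527541281965317 [  54.5 -181.4    4.6]
```

Emit:
arm_command:
  increments: "0.3 12 -45 0 0;0.3 25 -90 0 0;0.3 38 -135 0 0;0.3 54 -181 0 0;0.3 54 -181 0 0"

```text
t: 8.05
tool_pos: [0.3844, 0.1911, 0.2225]
orientation: [-2.286, -2.153, 0.001]
force: [0.5, 0.3, -1.1]
opening: 0.0651
gripper_force: 0.0
```

```bash
cat >> h.py <<'E'
def wcap(z=.065,save=None):
    "white blobs in the wrist view, onto plane z"
    s,t,M=tool();m=robot.camera_model('wrist');im=robot.read_camera('wrist')
    if save: cv2.imwrite(save,im)
    h=cv2.cvtColor(im,cv2.COLOR_BGR2HSV); g=cv2.medianBlur(im,5)
    c=cv2.HoughCircles(cv2.cvtColor(g,cv2.COLOR_BGR2GRAY),cv2.HOUGH_GRADIENT,1,30,param1=100,param2=18,minRadius=18,maxRadius=36)
    print('tcp',t.round(4),s['opening'])
    for u,v,r in (c[0] if c is not None else []):
        print(np.round([u,v,r]),onz(m,u,v,z).round(4),im[int(v),int(u)],go(onz(m,u,v,z)))
E
python3 -c "
from h import *
m=robot.camera_model('wrist');print(proj(m,(.3755,.274,.065)))
wcap(save='w4.png')"
```

```text
(np.float64(258.4643056714085), np.float64(106.56529151955752))
tcp [0.3844 0.1911 0.2225] 0.06508059137217259
[256. 102.  25.] [0.3741 0.2783 0.065 ] [197 207 210] [ 86.9 -18.1 158.2]
```

Emit:
arm_command:
  increments: "0.3 48 -10 0 0;0.3 87 -17 0 0;0.3 87 -17 45 0;0.3 87 -17 90 0;0.3 87 -17 100 0"

```text
t: 8.6
tool_pos: [0.3749, 0.2756, 0.1179]
orientation: [-2.289, -2.149, 0.013]
force: [-0.3, -1.5, -0.9]
opening: 0.0653
gripper_force: 0.0
```

```bash
python3 -c "
from h import *
print(go([.374,.278,.066]))"
```

```text
[ 2.6 -0.7 51.9]
```

Emit:
arm_command:
  increments: "0.3 1.5 0 40 0;0.3 1.5 0 52 0;0.3 1.5 0 52 0;1 1.5 0 52 0;1 1.5 0 52 0"

```text
t: 9.1
tool_pos: [0.3788, 0.2796, 0.0735]
orientation: [2.29, 2.15, 0.005]
force: [-2.8, 0.2, 1.6]
opening: 0.0535
gripper_force: 0.9
```

Emit:
arm_command:
  increments: "1 0 0 0 0;1 0 0 0 0;1 0 0 -40 0;1 0 0 -80 0;1 0 0 -120 0"

```text
t: 9.6
tool_pos: [0.377, 0.2786, 0.1928]
orientation: [2.29, 2.15, -0.0]
force: [0.6, 0.9, -0.7]
opening: 0.0446
gripper_force: 20.0
```

```bash
python3 -c "
from h import *
print(go([.5914,-.0044,.19]))"
```

```text
[-269.   231.8    2.8]
```

Emit:
arm_command:
  increments: "1 -33 28 -20 0;1 -66 57 -30 0;1 -100 86 -30 0;1 -133 115 -30 0;1 -166 143 -30 0"

```text
t: 10.1
tool_pos: [0.5106, 0.1026, 0.2219]
orientation: [2.289, 2.15, 0.002]
force: [0.7, 0.3, -1.0]
opening: 0.0447
gripper_force: 20.0
```

Emit:
arm_command:
  increments: "1 -33 28 0 0;1 -66 57 0 0;1 -100 88 0 0;1 -103 88 0 0;1 -103 88 30 0"

```text
t: 10.6
tool_pos: [0.5942, -0.0059, 0.1955]
orientation: [2.288, 2.143, 0.008]
force: [1.7, 1.7, -1.5]
opening: 0.0445
gripper_force: 20.0
```

```bash
python3 -c "
from h import *
print(go([.5914,-.0044,.12]))
wcap(.104,save='pics/w5.png')"
```

```text
[ 1.4 -3.5 75.5]
tcp [ 0.5942 -0.0059  0.1955] 0.04449720818318703
[272. 138.  32.] [0.597  0.0516 0.104 ] [217 224 226] [56.7  3.6 83. ]
[270. 236.  34.] [ 0.5916 -0.0188  0.104 ] [123 128 131] [-13.9   2.7  83. ]
```

View pics/w5.png

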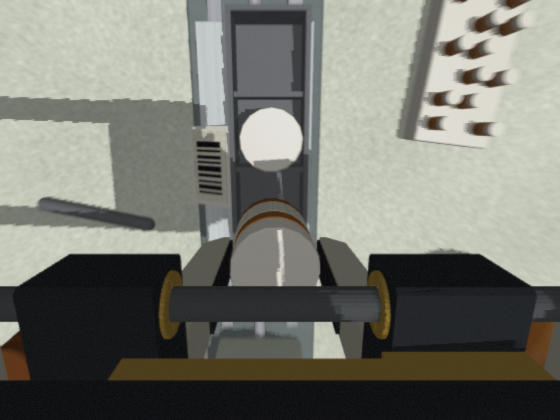

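Jar A stands in pocket 2 with its cap at (272,138), and jar B is in the fingers over pocket 1.

Emit:
arm_command:
  increments: "1 1 -3 40 0;1 1 -3 65 0;1 1 -3 76 0;1 1 -3 80 0;1 1 -3 80 0"

```text
t: 11.15
tool_pos: [0.5879, -0.0023, 0.112]
orientation: [2.289, 2.151, 0.0]
force: [2.1, 0.1, -1.4]
opening: 0.0445
gripper_force: 20.0
```

Emit:
arm_command:
  increments: "1 0 0 4 0;1 0 0 4 0"

```text
t: 11.35
tool_pos: [0.5874, -0.0023, 0.11]
orientation: [-2.289, -2.151, 0.001]
force: [-11.1, 1.0, 19.0]
opening: 0.0444
gripper_force: 20.0
```

Emit:
arm_command:
  increments: "1 0 1.5 -2 0;1 0 3 -2 0;1 0 3 -1 0"

```text
t: 11.65
tool_pos: [0.5911, -0.0027, 0.11]
orientation: [-2.29, -2.151, -0.0]
force: [-9.6, 1.9, 20.0]
opening: 0.0445
gripper_force: 20.0
```

Emit:
arm_command:
  increments: "1 0 0 -3 0;1 0 0 -3 0;1 0 0 -3 0"

```text
t: 11.95
tool_pos: [0.5908, -0.0031, 0.1107]
orientation: [-2.29, -2.15, 0.001]
force: [1.2, 0.7, -3.0]
opening: 0.0446
gripper_force: 20.0
```

```bash
python3 - <<'E'
from h import *
im=robot.read_camera('scene');c=im[170:290,180:400];cv2.imwrite('pics/s2.png',cv2.resize(c,None,fx=3.6,fy=3.6,interpolation=cv2.INTER_CUBIC))
E
```

```text
(no output)
```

View pics/s2.png

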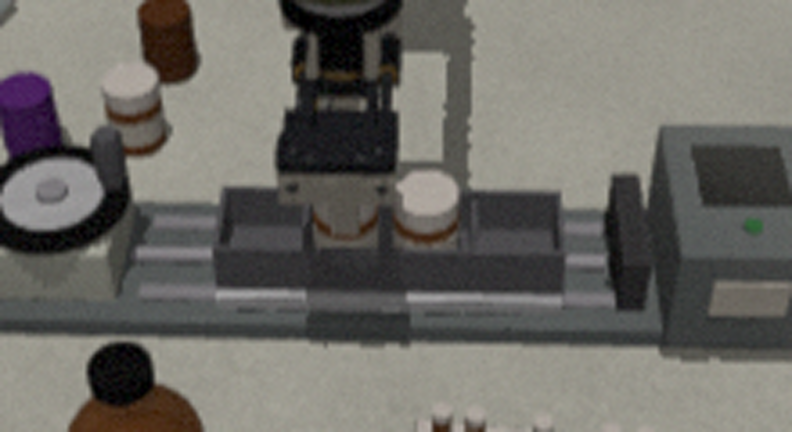

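Jar B sits in pocket 1 at about the same depth as jar A (label bands at rows 232 and 243), so it's on the floor and I can release.

Emit:
arm_command:
  increments: "0.3 0 0 0.5 0;0.3 0 0 0.5 0;0.3 0 0 0.5 0;0.3 0 0 -30 0;0.3 0 0 -70 0"

```text
t: 12.5
tool_pos: [0.589, -0.003, 0.1791]
orientation: [-2.287, -2.147, 0.006]
force: [0.4, -0.2, 0.1]
opening: 0.065
gripper_force: 0.0
```

Emit:
arm_command:
  increments: "0.3 -10 -10 -40 0;0.3 -45 -40 -40 0;0.3 -80 -70 -40 0;0.3 -115 -100 -40 0;0.3 -150 -130 -40 0"

```text
t: 13.0
tool_pos: [0.4505, -0.1456, 0.2214]
orientation: [2.289, 2.15, 0.0]
force: [1.1, -0.8, -0.0]
opening: 0.065
gripper_force: 0.0
```

```bash
python3 -c "
from h import *
m=robot.camera_model('wrist');print(proj(m,(.417,-.172,.065)))
wcap(save='w6.png'); print(go([.41,-.24,.22]))"
```

```text
(np.float64(240.28779297435847), np.float64(228.62879186550134))
tcp [ 0.4505 -0.1456  0.2214] 0.0650006968203396
[416. 258.  28.] [ 0.5846 -0.2127  0.065 ] [17 14 13] [-53.4 142.  155.9]
[144. 210.  27.] [ 0.3294 -0.1488  0.065 ] [18 34 57] [  -6.2 -116.9  156.4]
[446.  18.  29.] [ 0.5999 -0.0039  0.065 ] [207 218 219] [155.9 143.6 155.3]
[412. 226.  29.] [ 0.5785 -0.1799  0.065 ] [44 43 42] [-21.  133.7 155.8]
[254. 286.  21.] [ 0.4248 -0.2327  0.065 ] [40 30 35] [-83.6 -16.2 156.4]
[554. 162.  21.] [ 0.7035 -0.1264  0.065 ] [61 72 80] [ 40.5 254.9 155.4]
[-92.4 -30.9   1.5]
```

Emit:
arm_command:
  increments: "0.3 -40 -15 0 0;0.3 -80 -33 0 0;0.3 -80 -33 0 0;0.3 -80 -33 0 0"

```text
t: 13.45
tool_pos: [0.4135, -0.2231, 0.2213]
orientation: [2.293, 2.147, 0.001]
force: [-0.6, 0.5, -0.1]
opening: 0.0651
gripper_force: 0.0
```

```bash
python3 -c "
from h import *
m=robot.camera_model('wrist');print(proj(m,(.417,-.172,.065)))
wcap(save='pics/w7.png')"
```

```text
(np.float64(274.18045171601983), np.float64(142.98983509121496))
tcp [ 0.4135 -0.2231  0.2213] 0.06510791961133255
[276. 144.  24.] [ 0.4181 -0.1725  0.065 ] [213 221 224] [ 49.9   1.  156.3]
[174. 126.  27.] [ 0.3299 -0.1521  0.065 ] [16 35 58] [ 64.6 -88.4 156.2]
[290. 230.  22.] [ 0.4262 -0.2542  0.065 ] [137  48 104] [-31.1  14.2 156.2]
[446. 182.  35.] [ 0.5707 -0.2175  0.065 ] [169 165 163] [ 14.8 156.1 156.3]
```

View pics/w7.png

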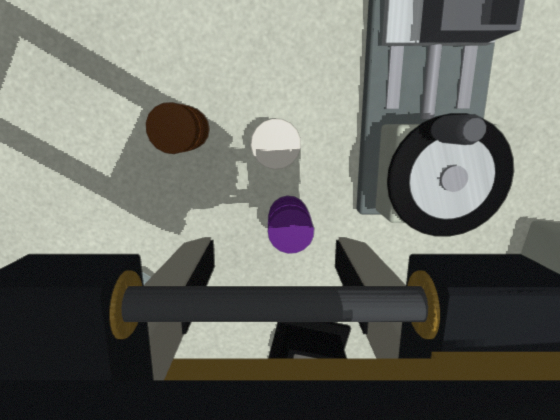

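Jar C is at (276,144), with purple (290,230) and brown (174,126) clear of the fingers. The wheel's centre is near (450,178) and the crank top near (473,129).

Emit:
arm_command:
  increments: "0.3 40 1 0 0;0.3 50 1 0 0;0.3 50 1 40 0;0.3 50 1 80 0;0.3 50 1 115 0"

```text
t: 14.0
tool_pos: [0.4184, -0.1711, 0.1047]
orientation: [2.287, 2.153, 0.0]
force: [-0.6, -0.0, -0.3]
opening: 0.0651
gripper_force: 0.0
```

Emit:
arm_command:
  increments: "0.3 0 0 25 0;0.3 0 0 40 0;0.3 0 0 40 0;1 0 0 40 0;1 0 0 40 0"

```text
t: 14.5
tool_pos: [0.4191, -0.1727, 0.0675]
orientation: [2.288, 2.15, 0.001]
force: [0.6, 0.6, 0.6]
opening: 0.0533
gripper_force: 0.0
```

Emit:
arm_command:
  increments: "1 0 0 0 0;1 0 0 0 0;1 0 0 -40 0;1 0 0 -80 0;1 0 0 -125 0"

```text
t: 15.0
tool_pos: [0.4171, -0.1722, 0.1919]
orientation: [-2.289, -2.149, 0.001]
force: [1.4, -0.5, -1.6]
opening: 0.0443
gripper_force: 20.0
```

```bash
python3 -c "
from h import *
print(go([.588,-.0632,.22]))
import pickle"
```

```text
[119.6 163.7 -28.3]
```

Emit:
arm_command:
  increments: "1 28 36 -15 0;1 56 72 -28 0;1 84 108 -28 0;1 108 145 -28 0;1 120 164 -28 0"

```text
t: 15.5
tool_pos: [0.5914, -0.061, 0.2193]
orientation: [2.288, 2.152, 0.002]
force: [0.3, -0.0, -1.3]
opening: 0.0447
gripper_force: 20.0
```

Emit:
arm_command:
  increments: "1 0 0 20 0;1 0 0 60 0;1 0 0 85 0;1 0 0 85 0"

```text
t: 15.9
tool_pos: [0.5859, -0.0625, 0.1292]
orientation: [-2.285, -2.146, 0.008]
force: [-1.5, 0.1, -2.0]
opening: 0.0444
gripper_force: 20.0
```

```bash
python3 -c "
from h import *
print(go([.588,-.0632,.110]))"
```

```text
[-0.6  2.3 19.2]
```

Emit:
arm_command:
  increments: "1 0 1.5 10 0;1 0 1.5 20 0;1 0 1.5 23 0;1 0 1.5 23 0"

```text
t: 16.3
tool_pos: [0.5907, -0.0633, 0.1113]
orientation: [2.29, 2.15, 0.0]
force: [0.4, 0.1, -2.3]
opening: 0.0445
gripper_force: 20.0
```

Emit:
arm_command:
  increments: "1 0 -1 3 0;1 0 -1 4 0;1 0 -1 4 0"

```text
t: 16.6
tool_pos: [0.5897, -0.0632, 0.1073]
orientation: [2.29, 2.15, 0.0]
force: [-0.1, 0.1, -1.1]
opening: 0.0447
gripper_force: 20.0
```

Emit:
arm_command:
  increments: "1 0 0 1.5 0;0.3 0 0 1.5 0;0.3 0 0 1.5 0;0.3 0 0 1.5 0;0.3 0 0 -20 0"

```text
t: 17.1
tool_pos: [0.5873, -0.0627, 0.1239]
orientation: [-2.287, -2.147, 0.006]
force: [-0.5, -0.2, -0.0]
opening: 0.0644
gripper_force: 0.0
```

Emit:
arm_command:
  increments: "0.3 0 0 -40 0;0.3 0 0 -80 0;0.3 -40 -20 -100 0;0.3 -85 -30 -100 0;0.3 -120 -30 -100 0"

```text
t: 17.6
tool_pos: [0.5517, -0.1829, 0.2289]
orientation: [2.288, 2.149, 0.001]
force: [0.3, 0.1, -0.9]
opening: 0.0653
gripper_force: 0.0
```

Emit:
arm_command:
  increments: "0.3 -40 0 0 0;0.3 -80 0 0 0;0.3 -80 0 0 0;0.3 -80 0 0 0"

```text
t: 18.0
tool_pos: [0.5468, -0.2616, 0.2269]
orientation: [-2.292, -2.148, -0.0]
force: [-0.6, 0.9, -0.6]
opening: 0.0651
gripper_force: 0.0
```

```bash
python3 - <<'E'
from h import *
s,t,M=tool();m=robot.camera_model('wrist');im=robot.read_camera('wrist');print(t)
import pickle;pickle.dump(m,open('w8.pkl','wb'))
for n,p in dict(axis=(.567,-.209,.083),crank=(.557,-.167,.129),jarC=(.589,-.063,.104)).items(): print(n,proj(m,p))
cv2.imwrite('pics/w8.png',im)
E
```

```text
[ 0.54681655 -0.26158081  0.22685697]
axis (np.float64(293.87922849093), np.float64(140.76192066604165))
crank (np.float64(279.9667902361682), np.float64(82.15254704094147))
jarC (np.float64(317.2973495892022), np.float64(-79.21117905624621))
```

View pics/w8.png

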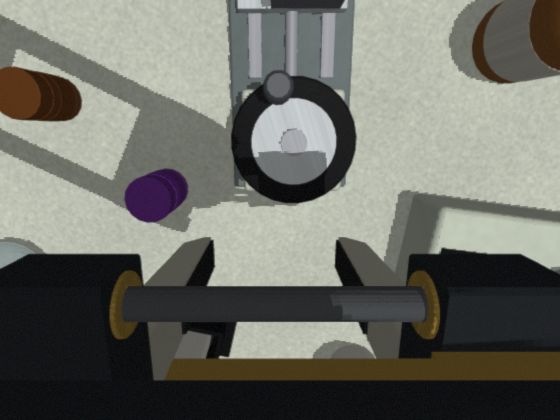

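Wheel disc spans columns 231–356 and rows 76–203, centre (294,140). The crank top is at (278,86).

```bash
python3 - <<'E'
from h import *
import pickle;m=pickle.load(open('w8.pkl','rb'))
print(onz(m,293.7,139.8,.083),onz(m,278.5,86,.129))
s,t,M=tool(); print(go([.5555,-.1685,.116]))
f0=np.radians(105.7)
P=lambda k:42.8*np.array([np.cos(f0-np.radians(24*k)),np.sin(f0-np.radians(24*k)),0])
for c in range(3):
    print(c,[ (M.T@(P(5*c+i)-P(5*c)))[:2].round(1).tolist() for i in range(1,6)])
E
```

```text
[ 0.56688844 -0.20819153  0.083     ] [ 0.55585011 -0.16940615  0.129     ]
[ 92.4   2.6 110.9]
0 [[2.3, 17.7], [-2.8, 34.7], [-14.4, 48.2], [-30.5, 55.8], [-48.3, 56.2]]
1 [[-16.4, -6.9], [-28.6, -19.8], [-34.5, -36.6], [-33.1, -54.3], [-24.6, -69.9]]
2 [[14.1, -10.8], [31.5, -14.9], [49.0, -11.6], [63.6, -1.5], [72.9, 13.7]]
```

Emit:
arm_command:
  increments: "0.4 46 1 0 0;0.4 92 2.5 0 0;0.4 92 2.5 40 0;0.4 92 2.5 80 0;0.4 92 2.5 85 0"
  grip_force: 15

```text
t: 18.55
tool_pos: [0.5522, -0.1658, 0.1366]
orientation: [-2.281, -2.148, 0.006]
force: [-1.2, 0.1, -0.2]
opening: 0.0556
gripper_force: 0.0
```

Emit:
arm_command:
  increments: "0.4 0 0 20 0;0.4 0 0 26 0;0.4 0 0 26 0;1 0 0 26 0;1 0 0 26 0"

```text
t: 19.05
tool_pos: [0.5563, -0.1696, 0.1178]
orientation: [2.289, 2.149, 0.002]
force: [0.3, 0.6, 0.4]
opening: 0.0446
gripper_force: 0.0
```

Emit:
arm_command:
  increments: "1 0 0 0 0;1 0 0 0 0;1 0 0 0 0;1 0 0 0 0;1 0 0 0 0"

```text
t: 19.55
tool_pos: [0.5555, -0.1693, 0.1165]
orientation: [2.29, 2.15, 0.0]
force: [-1.8, 1.5, 3.6]
opening: 0.0216
gripper_force: 15.0
```

Emit:
arm_command:
  increments: "1 2.3 17.7 0 0;1 -2.8 34.7 0 0;1 -14.4 48.2 0 0;1 -30.5 55.8 0 0;1 -48.3 56.2 0 0"

```text
t: 20.05
tool_pos: [0.6085, -0.2207, 0.1164]
orientation: [-2.288, -2.15, 0.0]
force: [-12.7, 7.7, 12.7]
opening: 0.0211
gripper_force: 15.0
```

Emit:
arm_command:
  increments: "1 -16.4 -6.9 0 0;1 -28.6 -19.8 0 0;1 -34.5 -36.6 0 0;1 -33.1 -54.3 0 0;1 -24.6 -69.9 0 0"

```text
t: 20.55
tool_pos: [0.5368, -0.2425, 0.1165]
orientation: [2.29, 2.147, 0.001]
force: [8.2, 4.4, 1.7]
opening: 0.0216
gripper_force: 15.0
```

Emit:
arm_command:
  increments: "1 14.1 -10.8 0 0;1 31.5 -14.9 0 0;1 49 -11.6 0 0;1 63.6 -1.5 0 0;1 72.9 13.7 0 0"

```text
t: 21.05
tool_pos: [0.5549, -0.169, 0.1165]
orientation: [2.29, 2.15, -0.002]
force: [0.9, -13.4, 0.3]
opening: 0.0216
gripper_force: 15.0
```

One turn is done cleanly; two more.

Emit:
arm_command:
  increments: "1 2.3 17.7 0 0;1 -2.8 34.7 0 0;1 -14.4 48.2 0 0;1 -30.5 55.8 0 0;1 -48.3 56.2 0 0"

```text
t: 21.55
tool_pos: [0.6085, -0.2204, 0.1164]
orientation: [-2.288, -2.151, -0.0]
force: [-10.3, 6.0, 11.8]
opening: 0.0214
gripper_force: 15.0
```

Emit:
arm_command:
  increments: "1 -16.4 -6.9 0 0;1 -28.6 -19.8 0 0;1 -34.5 -36.6 0 0;1 -33.1 -54.3 0 0;1 -24.6 -69.9 0 0"

```text
t: 22.05
tool_pos: [0.5365, -0.2422, 0.1165]
orientation: [2.29, 2.147, 0.001]
force: [9.8, 5.4, 3.0]
opening: 0.0218
gripper_force: 15.0
```

Emit:
arm_command:
  increments: "1 14.1 -10.8 0 0;1 31.5 -14.9 0 0;1 49 -11.6 0 0;1 63.6 -1.5 0 0;1 72.9 13.7 0 0"

```text
t: 22.55
tool_pos: [0.5548, -0.1689, 0.1165]
orientation: [2.29, 2.15, -0.003]
force: [-0.3, -15.1, 0.5]
opening: 0.0217
gripper_force: 15.0
```

```bash
python3 - <<'E'
from h import *
m=robot.camera_model('top');im=robot.read_camera('top');c=im[145:215,190:410];cv2.imwrite('pics/t2.png',cv2.resize(c,None,fx=3.6,fy=3.6,interpolation=cv2.INTER_CUBIC))
g=cv2.imread('raw_top0.png').mean(2);h=im.mean(2)
for r in(167,170,174): print(g[r,205:235].astype(int).tolist(),h[r,205:235].astype(int).tolist())
E
```

```text
[72, 55, 48, 49, 50, 48, 46, 48, 22, 11, 47, 116, 121, 122, 124, 121, 121, 121, 123, 125, 120, 96, 73, 46, 64, 71, 72, 72, 70, 71] [74, 62, 48, 51, 49, 48, 51, 51, 34, 15, 48, 120, 127, 124, 101, 73, 46, 63, 73, 74, 72, 75, 76, 76, 73, 75, 77, 73, 74, 77]
[78, 61, 45, 46, 50, 50, 50, 51, 26, 12, 16, 62, 85, 88, 89, 84, 81, 83, 83, 83, 81, 77, 55, 50, 75, 78, 80, 78, 80, 81] [84, 63, 52, 52, 48, 49, 55, 49, 20, 19, 26, 68, 90, 91, 83, 58, 45, 77, 82, 83, 84, 87, 83, 84, 81, 82, 84, 85, 82, 82]
[68, 54, 45, 47, 49, 49, 52, 29, 20, 33, 54, 85, 87, 89, 85, 88, 85, 91, 89, 89, 87, 78, 50, 57, 78, 81, 79, 77, 80, 79] [70, 56, 52, 52, 54, 52, 51, 34, 24, 32, 58, 89, 94, 91, 80, 51, 49, 79, 83, 84, 81, 83, 83, 81, 81, 84, 84, 84, 83, 85]
```

View pics/t2.png

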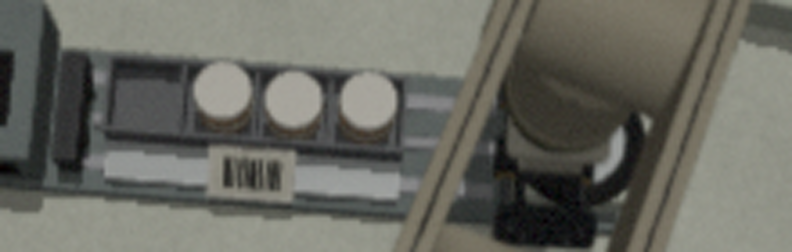

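The three jars are upright in pockets 0–2, with caps at (222,90), (294,98) and (369,100). The carriage has advanced ~20 mm and the tray edge at column 105 is ~12 mm from the stop at column 90. I'll keep winding and watch the force.

Emit:
arm_command:
  increments: "1 2.3 17.7 0 0;1 -2.8 34.7 0 0;1 -14.4 48.2 0 0;1 -30.5 55.8 0 0;1 -48.3 56.2 0 0"

```text
t: 23.1
tool_pos: [0.6086, -0.22, 0.1163]
orientation: [-2.288, -2.151, -0.0]
force: [-9.3, 4.8, 12.2]
opening: 0.0218
gripper_force: 15.0
```

Emit:
arm_command:
  increments: "1 -16.4 -6.9 0 0;1 -28.6 -19.8 0 0;1 -34.5 -36.6 0 0;1 -33.1 -54.3 0 0;1 -24.6 -69.9 0 0"

```text
t: 23.6
tool_pos: [0.5364, -0.2419, 0.1165]
orientation: [2.29, 2.148, 0.001]
force: [8.9, 4.7, 2.8]
opening: 0.0214
gripper_force: 15.0
```

```bash
python3 - <<'E'
from h import *
h=robot.read_camera('top').mean(2)
for r in(167,170,174): print(h[r,205:235].astype(int).tolist())
s,t,M=tool();f0=np.radians(105.7)
P=lambda k:42.8*np.array([np.cos(f0-np.radians(24*k)),np.sin(f0-np.radians(24*k)),0])
M=np.array([[.07,.9975,0],[.9975,-.07,0],[0,0,-1]])
for k in range(0,16): print(k,[(M.T@(P(k+i)-P(k)))[:2].round(1).tolist() for i in (.5,1,1.5,2,2.5)])
E
```

```text
[75, 61, 51, 51, 53, 49, 51, 49, 26, 21, 51, 117, 89, 58, 40, 72, 73, 77, 76, 78, 75, 76, 76, 75, 77, 76, 77, 78, 78, 79]
[84, 65, 53, 52, 53, 51, 52, 53, 27, 19, 29, 70, 79, 49, 45, 80, 84, 83, 84, 82, 84, 86, 83, 83, 82, 84, 82, 82, 83, 82]
[69, 53, 51, 54, 51, 50, 51, 32, 24, 28, 57, 82, 74, 44, 68, 81, 82, 84, 83, 85, 85, 84, 84, 83, 84, 83, 83, 82, 86, 85]
0 [[2.1, 8.7], [2.4, 17.6], [0.8, 26.4], [-2.6, 34.7], [-7.6, 42.1]]
1 [[-1.6, 8.8], [-5.0, 17.1], [-10.0, 24.5], [-16.5, 30.7], [-24.1, 35.4]]
2 [[-5.0, 7.4], [-11.5, 13.6], [-19.1, 18.3], [-27.5, 21.3], [-36.4, 22.5]]
3 [[-7.6, 4.7], [-16.0, 7.7], [-24.9, 8.9], [-33.8, 8.3], [-42.4, 5.7]]
4 [[-8.9, 1.2], [-17.8, 0.5], [-26.4, -2.0], [-34.3, -6.2], [-41.1, -12.0]]
5 [[-8.6, -2.5], [-16.5, -6.7], [-23.3, -12.5], [-28.8, -19.6], [-32.6, -27.7]]
6 [[-6.8, -5.8], [-12.3, -12.9], [-16.2, -20.9], [-18.3, -29.6], [-18.6, -38.6]]
7 [[-3.9, -8.1], [-6.0, -16.8], [-6.3, -25.7], [-4.7, -34.5], [-1.3, -42.8]]
8 [[-0.3, -8.9], [1.3, -17.7], [4.7, -26.0], [9.8, -33.4], [16.2, -39.6]]
9 [[3.4, -8.3], [8.4, -15.7], [14.9, -21.9], [22.5, -26.6], [30.9, -29.6]]
10 [[6.5, -6.2], [14.1, -10.9], [22.5, -13.9], [31.4, -15.1], [40.3, -14.4]]
11 [[8.4, -3.0], [17.3, -4.2], [26.2, -3.6], [34.8, -1.0], [42.7, 3.2]]
12 [[8.9, 0.7], [17.5, 3.2], [25.4, 7.4], [32.2, 13.2], [37.7, 20.3]]
13 [[7.9, 4.2], [14.7, 10.0], [20.2, 17.1], [24.1, 25.2], [26.2, 33.9]]
14 [[5.5, 7.1], [9.4, 15.1], [11.5, 23.8], [11.7, 32.8], [10.1, 41.6]]
15 [[2.1, 8.7], [2.4, 17.6], [0.8, 26.4], [-2.6, 34.7], [-7.6, 42.1]]
```

Emit:
arm_command:
  increments: "1 6.5 -6.2 0 0;1 14.1 -10.9 0 0;1 22.5 -13.9 0 0;1 31.4 -15.1 0 0;1 40.3 -14.4 0 0"

```text
t: 24.15
tool_pos: [0.5247, -0.1997, 0.1164]
orientation: [2.29, 2.15, -0.002]
force: [0.3, -3.6, 4.7]
opening: 0.0215
gripper_force: 15.0
```

```bash
cat > w.py <<'E'
from h import *
s,t,M=tool();d=t[:2]-[.567,-.2088];print('ang',np.degrees(np.arctan2(d[1],d[0])).round(1),'r',np.linalg.norm(d)*1000,s['force'],s['t'])
E
python3 w.py
```

```text
ang 167.8 r 43.22480892094898 [ 0.30374905 -3.62966288  4.68878638] 24.15
```

Emit:
arm_command:
  increments: "1 8.6 2.5 0 0;1 16.5 6.7 0 0;1 23.3 12.5 0 0;1 28.8 19.6 0 0;1 32.7 27.7 0 0"

```text
t: 24.65
tool_pos: [0.555, -0.169, 0.1164]
orientation: [2.29, 2.15, -0.002]
force: [-1.1, -7.7, 6.1]
opening: 0.0215
gripper_force: 15.0
```

```bash
python3 w.py;python3 - <<'E'
from h import *
h=robot.read_camera('top').mean(2)
for r in(167,170,174): print(h[r,205:235].astype(int).tolist())
E
```

```text
ang 106.8 r 41.56496760085718 [-1.06433885 -7.65460965  6.09187051] 24.65
[71, 63, 52, 52, 52, 50, 52, 52, 27, 23, 39, 76, 53, 46, 70, 75, 75, 76, 76, 75, 77, 76, 76, 75, 73, 75, 76, 73, 75, 76]
[83, 64, 54, 52, 50, 50, 52, 52, 20, 23, 48, 74, 50, 51, 77, 81, 82, 83, 85, 83, 83, 80, 83, 86, 84, 82, 81, 85, 83, 83]
[73, 57, 54, 52, 49, 50, 49, 35, 22, 33, 75, 63, 43, 68, 82, 82, 82, 83, 83, 83, 83, 82, 84, 84, 82, 85, 84, 84, 84, 83]
```

Emit:
arm_command:
  increments: "1 2.1 8.7 0 0;1 2.4 17.6 0 0;1 0.8 26.4 0 0;1 -2.6 34.7 0 0;1 -7.6 42.1 0 0"

```text
t: 25.2
tool_pos: [0.5959, -0.1792, 0.1163]
orientation: [-2.289, -2.15, 0.003]
force: [-7.1, -2.5, 10.5]
opening: 0.0213
gripper_force: 15.0
```

```bash
python3 w.py
```

```text
ang 45.7 r 41.383364040568196 [-7.08925442 -2.48375764 10.48995584] 25.2
```

Emit:
arm_command:
  increments: "1 -6.5 6.2 0 0;1 -14.1 10.9 0 0;1 -22.5 13.9 0 0;1 -31.4 15.1 0 0"

```text
t: 25.6
tool_pos: [0.6094, -0.2104, 0.1163]
orientation: [-2.288, -2.15, -0.0]
force: [-3.5, 3.4, 10.1]
opening: 0.0215
gripper_force: 15.0
```

```bash
python3 w.py;python3 - <<'E'
from h import *
im=robot.read_camera('top');h=im.mean(2)
for r in(167,170,174): print(h[r,205:225].astype(int).tolist())
im=robot.read_camera('scene');c=im[195:270,280:420];cv2.imwrite('pics/s3.png',cv2.resize(c,None,fx=5,fy=5,interpolation=cv2.INTER_CUBIC))
E
```

```text
ang -2.2 r 42.45794022523916 [-3.53202891  3.42154209 10.11440843] 25.6
[74, 58, 54, 52, 51, 49, 50, 51, 27, 37, 76, 53, 40, 74, 75, 73, 75, 76, 75, 74]
[84, 65, 53, 47, 49, 51, 54, 51, 28, 52, 76, 45, 53, 83, 82, 84, 83, 83, 84, 86]
[76, 58, 52, 47, 49, 51, 53, 35, 34, 64, 63, 45, 70, 83, 83, 84, 86, 83, 83, 84]
```

View pics/s3.png

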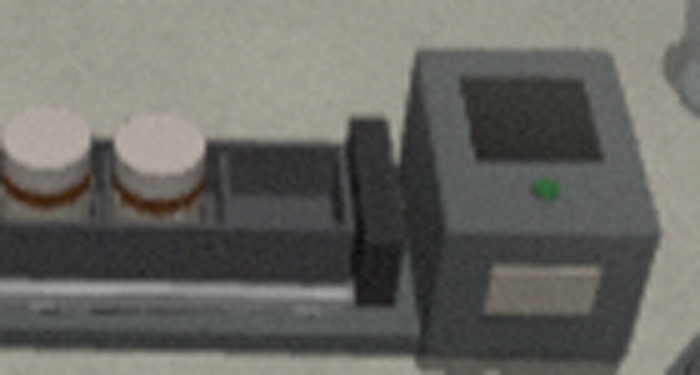

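The tray's end is nearly at the dark stop block (column ~350). I'll continue in small steps.

Emit:
arm_command:
  increments: "1 -4.5 0 0 0;1 -8.9 -0.7 0 0;1 -13 -1.5 0 0;1 -17.5 -3.2 0 0"

```text
t: 26.1
tool_pos: [0.6059, -0.2275, 0.1165]
orientation: [-2.289, -2.151, -0.002]
force: [1.9, 2.0, 6.1]
opening: 0.0215
gripper_force: 15.0
```

```bash
python3 w.py
```

```text
ang -25.6 r 43.18206300633352 [1.89577679 2.03032614 6.07011251] 26.1
```

Emit:
arm_command:
  increments: "1 -4 -2 0 0;1 -7.9 -4.2 0 0;1 -11.4 -7 0 0;1 -14.7 -10 0 0"

```text
t: 26.5
tool_pos: [0.5948, -0.2429, 0.1164]
orientation: [2.289, 2.15, 0.001]
force: [2.9, -1.2, 5.7]
opening: 0.0216
gripper_force: 15.0
```

```bash
python3 w.py
```

```text
ang -50.9 r 43.987025307862275 [ 2.87645334 -1.15101496  5.67181003] 26.5
```

Emit:
arm_command:
  increments: "1 -3 -3.5 0 0;1 -5.5 -7.1 0 0;1 -7.7 -11 0 0;1 -9.4 -15.1 0 0"

```text
t: 26.9
tool_pos: [0.5788, -0.2518, 0.1165]
orientation: [2.29, 2.15, 0.0]
force: [3.3, -1.2, 5.6]
opening: 0.0214
gripper_force: 15.0
```

```bash
python3 w.py
```

```text
ang -74.7 r 44.61092544212451 [ 3.27910609 -1.241297    5.64373027] 26.9
```

Emit:
arm_command:
  increments: "1 -1.2 -4.3 0 0;1 -2.1 -8.7 0 0;1 -2.4 -13.2 0 0;1 -2.4 -17.7 0 0"

```text
t: 27.3
tool_pos: [0.5607, -0.2533, 0.1165]
orientation: [2.29, 2.149, -0.001]
force: [3.2, -0.7, 5.4]
opening: 0.0215
gripper_force: 15.0
```

```bash
python3 w.py;python3 - <<'E'
from h import *
im=robot.read_camera('top');h=im.mean(2)
for r in(167,170,174): print(h[r,205:225].astype(int).tolist())
E
```

```text
ang -98.0 r 44.950194462994716 [ 3.20848971 -0.65389825  5.40738209] 27.3
[76, 59, 54, 53, 46, 51, 54, 54, 43, 78, 54, 47, 79, 76, 76, 76, 77, 74, 75, 75]
[83, 63, 50, 53, 49, 54, 52, 50, 53, 75, 45, 51, 79, 84, 84, 81, 80, 83, 84, 86]
[72, 56, 55, 54, 48, 51, 51, 43, 68, 62, 46, 73, 80, 82, 82, 82, 83, 85, 83, 84]
```

Emit:
arm_command:
  increments: "1 0.6 -4.4 0 0;1 1.6 -8.8 0 0;1 3.2 -13 0 0;1 5 -17.1 0 0"

```text
t: 27.75
tool_pos: [0.5438, -0.2473, 0.1164]
orientation: [2.29, 2.149, -0.001]
force: [1.9, -3.0, 6.2]
opening: 0.0215
gripper_force: 15.0
```

```bash
python3 w.py
```

```text
ang -121.1 r 44.95857747060587 [ 1.88268802 -3.04185241  6.21207207] 27.75
```

Emit:
arm_command:
  increments: "1 2.4 -3.8 0 0;1 5.1 -7.4 0 0;1 8.2 -10.7 0 0;1 11.5 -13.6 0 0"

```text
t: 28.15
tool_pos: [0.5308, -0.2349, 0.1164]
orientation: [2.29, 2.149, -0.002]
force: [2.0, -2.4, 6.7]
opening: 0.0216
gripper_force: 15.0
```

```bash
python3 w.py
```

```text
ang -144.2 r 44.606182722715516 [ 1.95832125 -2.41076349  6.67407389] 28.15
```

Emit:
arm_command:
  increments: "1 3.7 -2.5 0 0;1 7.6 -4.7 0 0;1 11.7 -6.4 0 0;1 16 -7.7 0 0"

```text
t: 28.55
tool_pos: [0.524, -0.2184, 0.1164]
orientation: [2.29, 2.15, -0.002]
force: [-0.0, -3.7, 7.4]
opening: 0.0213
gripper_force: 15.0
```

```bash
python3 w.py
```

```text
ang -167.4 r 44.01015264768798 [-0.03852745 -3.74803856  7.40113677] 28.55
```

Emit:
arm_command:
  increments: "1 4.4 -0.8 0 0;1 8.9 -1.2 0 0;1 13.4 -1.1 0 0;1 17.8 -0.5 0 0"

```text
t: 28.95
tool_pos: [0.5238, -0.2043, 0.1164]
orientation: [2.288, 2.146, -0.011]
force: [-6.5, -22.1, 3.2]
opening: 0.0216
gripper_force: 15.0
```

```bash
python3 w.py;python3 - <<'E'
from h import *
im=robot.read_camera('top');h=im.mean(2)
for r in(167,170,174): print(h[r,205:225].astype(int).tolist())
E
```

```text
ang 174.0 r 43.453133159105 [ -6.50570482 -22.05795118   3.1645021 ] 28.95
[71, 59, 52, 50, 51, 50, 54, 59, 77, 53, 37, 70, 80, 77, 74, 74, 75, 72, 74, 74]
[83, 63, 49, 51, 53, 51, 50, 60, 80, 46, 35, 78, 81, 85, 84, 82, 84, 84, 85, 82]
[73, 58, 49, 47, 52, 47, 53, 70, 67, 42, 60, 79, 85, 83, 82, 83, 84, 83, 86, 85]
```

The wheel has stalled (22 N, angle lagging) with the tray edge meeting the stop block, so the carriage is home. I'll press on briefly to settle it, relax and release.

Emit:
arm_command:
  increments: "1 2 0.3 0 0;1 2 0.3 0 0;1 2 0.3 0 0"

```text
t: 29.3
tool_pos: [0.5239, -0.2019, 0.1163]
orientation: [2.29, 2.147, -0.01]
force: [-5.4, -16.1, 6.2]
opening: 0.0215
gripper_force: 15.0
```

```bash
python3 w.py
```

```text
ang 170.8 r 43.63773528301747 [ -5.35832507 -16.12506632   6.22251834] 29.3
```

Emit:
arm_command:
  increments: "0.3 -6 0 0 0;0.3 -6 0 0 0;0.3 -6 0 0 0;0.3 -6 0 0 0;0.3 -6 0 0 0"

```text
t: 29.8
tool_pos: [0.5252, -0.2035, 0.1158]
orientation: [-2.289, -2.15, 0.0]
force: [0.4, 0.3, 0.1]
opening: 0.057
gripper_force: 0.0
```

Emit:
arm_command:
  increments: "0.3 0 0 -40 0;0.3 0 0 -80 0;0.3 0 0 -120 0;0.3 -30 -20 -130 0;0.3 -70 -50 -130 0"

```text
t: 30.3
tool_pos: [0.473, -0.2707, 0.2497]
orientation: [2.282, 2.151, 0.003]
force: [0.4, -1.4, 0.3]
opening: 0.0654
gripper_force: 0.0
```

```bash
python3 - <<'E'
from h import *
s,t,M=tool();m=robot.camera_model('wrist')
print(t,go([.44,-.47,.25]),proj(m,(.44,-.428,.143)))
E
```

```text
[ 0.4729905  -0.2706763   0.24967807] [-2.009e+02 -2.120e+01  1.000e-01] (np.float64(246.85916196934974), np.float64(384.2275105091064))
```

Emit:
arm_command:
  increments: "0.3 -35 -20 0 0.14;0.3 -65 -40 0 0.28;0.3 -95 -60 0 0.42;0.3 -120 -75 0 0.56;0.3 -130 -82 0 0.70"

```text
t: 30.8
tool_pos: [0.3794, -0.397, 0.2461]
orientation: [2.893, 1.224, -0.001]
force: [0.5, 0.9, -0.2]
opening: 0.0652
gripper_force: 0.0
```

Emit:
arm_command:
  increments: "0.3 0 0 0 0.14;0.3 0 0 0 0.28;0.3 0 0 0 0.42;0.3 0 0 0 0.56;0.3 0 0 0 0.70"

```text
t: 31.3
tool_pos: [0.3811, -0.395, 0.246]
orientation: [-3.137, -0.161, 0.0]
force: [-0.1, -0.3, 0.0]
opening: 0.065
gripper_force: 0.0
```

Emit:
arm_command:
  increments: "0.3 0 0 0 0.14;0.3 0 0 0 0.28;0.3 0 0 0 0.36;0.3 0 0 0 0.36;0.3 0 0 0 0.36"

```text
t: 31.8
tool_pos: [0.3811, -0.3951, 0.2461]
orientation: [-3.117, 0.391, 0.0]
force: [1.2, 0.8, 0.2]
opening: 0.0653
gripper_force: 0.0
```

```bash
python3 - <<'E'
from h import *
s,t,M=tool();m=robot.camera_model('wrist');im=robot.read_camera('wrist');cv2.imwrite('pics/w9.png',im)
print(t,M.round(3),s['q']);print(proj(m,(.44,-.428,.143)))
import pickle;pickle.dump(m,open('w9.pkl','wb'))
E
```

```text
[ 0.38112579 -0.39508846  0.24607181] [[ 0.969 -0.247 -0.   ]
 [-0.247 -0.969  0.   ]
 [-0.    -0.    -1.   ]] [-8.96808458e-01 -8.37575922e-03  1.62822017e+00  3.13976639e-05
  1.52192309e+00  9.23311947e-01]
(np.float64(297.9970134497517), np.float64(128.02294631708241))
```

View pics/w9.png

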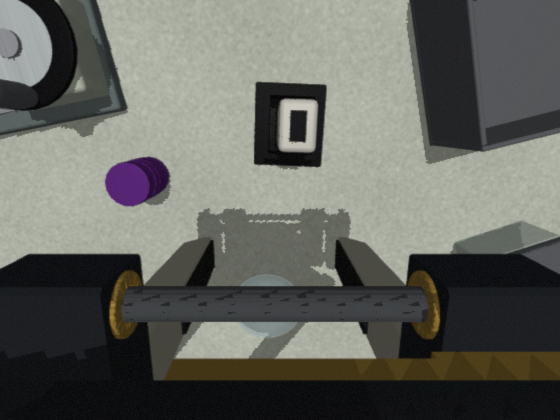

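The scanner's top is centred at about (297,125), its long side up the picture. The dock corners (257,83), (327,86), (322,166) and (254,164) show a turn of about +2.6° relative to the tool.

```bash
python3 - <<'E'
from h import *
import pickle;m=pickle.load(open('w9.pkl','rb'))
for q in [(297.5,125.5,.143),(290,124.5,.012),(278,98,.143),(319,153,.143)]:
    p=onz(m,*q);print(p.round(4),go([p[0],p[1],.112]))
im=cv2.imread('pics/w9.png').mean(2).astype(int);print(im[150,268:330].tolist(),im[90:166,282].tolist())
E
```

```text
[ 0.4418 -0.4281  0.143 ] [ 66.9  16.9 134.1]
[ 0.4426 -0.4291  0.012 ] [ 67.9  17.8 134.1]
[ 0.4635 -0.4191  0.143 ] [ 85.7   2.8 134.1]
[ 0.4189 -0.4388  0.143 ] [ 47.4  33.  134.1]
[11, 8, 12, 13, 13, 13, 20, 15, 18, 8, 14, 43, 87, 111, 126, 134, 138, 137, 139, 141, 141, 141, 143, 141, 142, 141, 141, 143, 143, 143, 143, 145, 145, 144, 145, 146, 147, 146, 147, 149, 149, 149, 148, 144, 136, 120, 68, 32, 23, 21, 22, 25, 26, 56, 118, 166, 172, 171, 170, 170, 172, 172] [30, 31, 30, 30, 31, 16, 9, 8, 17, 73, 146, 160, 163, 167, 170, 170, 170, 171, 171, 170, 170, 170, 172, 173, 173, 172, 174, 174, 174, 174, 174, 175, 175, 176, 176, 176, 176, 176, 178, 177, 178, 177, 178, 179, 177, 175, 151, 173, 179, 178, 179, 180, 180, 179, 180, 181, 181, 172, 160, 147, 126, 72, 22, 5, 10, 12, 12, 13, 15, 11, 10, 10, 15, 11, 13, 52]
```

Emit:
arm_command:
  increments: "0.3 40 10 0 0.047;0.3 67 17 0 0.047;0.3 67 17 30 0.047;0.3 67 17 70 0.047;0.3 67 17 80 0.047"
  grip_force: 15

```text
t: 32.35
tool_pos: [0.4399, -0.4262, 0.1607]
orientation: [-3.102, 0.464, 0.01]
force: [-1.1, 1.0, -0.9]
opening: 0.0651
gripper_force: 0.0
```

```bash
python3 -c "
from h import *
print(go([.442,-.4284,.112]))"
```

```text
[ 3.   1.7 48.7]
```

Emit:
arm_command:
  increments: "0.3 1 1 40 0;0.3 1 1 52 0;0.3 1 1 53 0;1 1 1 53 0;1 1 1 53 0"

```text
t: 32.85
tool_pos: [0.4433, -0.4308, 0.1158]
orientation: [3.104, -0.468, 0.004]
force: [0.1, -0.4, 0.2]
opening: 0.0534
gripper_force: 0.0
```

Emit:
arm_command:
  increments: "1 0 0 0 0;1 0 0 0 0;1 0 0 0 0;1 0 0 0 0;1 0 0 0 0"

```text
t: 33.35
tool_pos: [0.4425, -0.43, 0.1137]
orientation: [3.106, -0.468, 0.001]
force: [-0.1, 0.7, 4.1]
opening: 0.0283
gripper_force: 15.0
```

The scanner is gripped. The tool can't tilt, so I'll lift the scanner partly out and lean it 30° about the gripped axis against the dock's rim with a light grip.

Emit:
arm_command:
  increments: "1 0 0 -5 0;1 0 0 -10 0;1 0 0 -15 0;1 -3 0 -15 0;1 -6 0 -15 0"
  grip_force: 6

```text
t: 33.85
tool_pos: [0.4366, -0.428, 0.1284]
orientation: [3.106, -0.468, 0.001]
force: [0.7, 0.3, -0.4]
opening: 0.0281
gripper_force: 6.0
```

Emit:
arm_command:
  increments: "1 -4 0 0 0;1 -8 0 0 0;1 -12 0 0 0;1 -16 0 0 0;1 -20 0 0 0"

```text
t: 34.35
tool_pos: [0.4173, -0.422, 0.1283]
orientation: [3.106, -0.468, 0.0]
force: [1.8, -0.7, 1.2]
opening: 0.028
gripper_force: 6.0
```

```bash
python3 - <<'E'
from h import *
im=robot.read_camera('scene');c=im[140:260,60:220];cv2.imwrite('pics/s4.png',cv2.resize(c,None,fx=4.5,fy=4.5,interpolation=cv2.INTER_CUBIC))
E
```

```text
(no output)
```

View pics/s4.png

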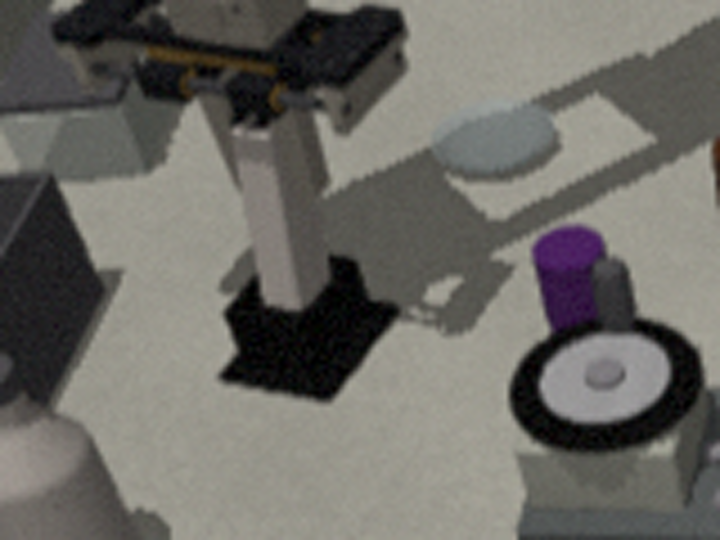

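The scanner is leaning towards the robot at (285,220) and the dock has stayed put. That used up my picture allowance, so I'll work from numbers now.

Emit:
arm_command:
  increments: "1 -4 0 0 0;1 -8 0 0 0;1 -12 0 0 0;1 -16 0 0 0;1 -20 0 0 0"

```text
t: 34.9
tool_pos: [0.398, -0.416, 0.128]
orientation: [-3.106, 0.468, 0.0]
force: [1.1, -0.6, -1.3]
opening: 0.0278
gripper_force: 6.0
```

Emit:
arm_command:
  increments: "1 0 0 0 0;1 0 0 0 0;1 0 0 0 0;1 0 0 0 0"
  grip_force: 40

```text
t: 35.3
tool_pos: [0.3982, -0.4161, 0.128]
orientation: [-3.106, 0.468, 0.001]
force: [-0.2, 0.3, -1.4]
opening: 0.0278
gripper_force: 40.0
```

```bash
cat > tilt.py <<'E'
from h import *
# tilt from white body in wrist view and scene view: mask and PCA
def axis_scene(box):
    m=robot.camera_model('scene');im=robot.read_camera('scene')
    return m,im
s,t,M=tool();print(t,s['force'],s['opening'])
m=robot.camera_model('wrist');im=robot.read_camera('wrist');cv2.imwrite('w10.png',im)
# expected silhouettes for tilts, tool frame: G is 6mm ahead of TCP
G=t+M@[0,0,.006]
for th in (20,25,30,35):
    a=np.radians(th);d=M@[np.sin(a),0,np.cos(a)]; e=M@[np.cos(a),0,-np.sin(a)]; y=M@[0,1,0]
    W=G+.0997*d; T=G-.0353*d
    print(th,'W',W.round(4),'wrist px: win',np.round(proj(m,W)),'nose far corners',[np.round(proj(m,W+.022*e+k*.016*y)) for k in(-1,1)],'body top far',np.round(proj(m,T+.019*e)),
      'scene top',np.round(proj(robot.camera_model('scene'),T+.019*e)),'scene bodyend',np.round(proj(robot.camera_model('scene'),W-.014*d+.019*e)))
E
python3 tilt.py
```

```text
[ 0.39817415 -0.41605718  0.12796398] [-0.23756138  0.28289903 -1.38428993] 0.027844402881524625
20 W [ 0.4307 -0.4261  0.0283] wrist px: win [274. 172.] nose far corners [array([251., 144.]), array([297., 144.])] body top far [274. 301.] scene top [121. 162.] scene bodyend [124. 204.]
25 W [ 0.4384 -0.4284  0.0316] wrist px: win [274. 161.] nose far corners [array([250., 133.]), array([298., 133.])] body top far [274. 310.] scene top [121. 161.] scene bodyend [122. 204.]
30 W [ 0.4458 -0.4307  0.0356] wrist px: win [274. 151.] nose far corners [array([249., 122.]), array([298., 122.])] body top far [274. 319.] scene top [122. 161.] scene bodyend [120. 204.]
35 W [ 0.4528 -0.4329  0.0403] wrist px: win [274. 140.] nose far corners [array([248., 112.]), array([299., 112.])] body top far [274. 327.] scene top [123. 160.] scene bodyend [119. 204.]
```

Emit:
arm_command:
  increments: "1 0 0 -20 0;1 0 0 -40 0;1 0 0 -60 0;1 0 0 -80 0;1 0 0 -100 0"

```text
t: 35.85
tool_pos: [0.3982, -0.416, 0.2287]
orientation: [-3.106, 0.468, 0.001]
force: [0.5, -0.3, -0.6]
opening: 0.0278
gripper_force: 40.0
```

```bash
python3 -c "
from h import *
print(go([.40,-.23,.229]))"
```

```text
[ -53.1 -178.3   -0.2]
```

Emit:
arm_command:
  increments: "1 -10 -35 0 -0.05;1 -20 -70 0 -0.1;1 -31 -105 0 -0.15;1 -42 -140 0 -0.2;1 -53 -178 0 -0.224"

```text
t: 36.35
tool_pos: [0.3998, -0.2292, 0.228]
orientation: [-3.139, 0.116, 0.001]
force: [-0.2, 0.7, -1.2]
opening: 0.028
gripper_force: 40.0
```

Emit:
arm_command:
  increments: "1 0 0 0 0;1 0 0 0 0"

```text
t: 36.55
tool_pos: [0.4003, -0.2299, 0.2283]
orientation: [3.139, -0.115, 0.0]
force: [-0.0, -0.6, -0.7]
opening: 0.028
gripper_force: 40.0
```

```bash
python3 tilt.py; python3 - <<'E'
from h import *
s,t,M=tool();print(M.round(3),go([.43,.075,.229]))
im=cv2.imread('w10.png');g=im.mean(2).astype(int)
for c in(262,268,274,280,286): print(c,g[60:240:3,c].tolist())
for r in (150,180,210): print(r,g[r,230:320:2].tolist())
E
```

```text
[ 0.40032145 -0.22988723  0.22833147] [-0.0426544  -0.57356016 -0.66505947] 0.028008936640345865
20 W [ 0.4344 -0.2325  0.1287] wrist px: win [274. 172.] nose far corners [array([251., 143.]), array([297., 143.])] body top far [274. 301.] scene top [184. 128.] scene bodyend [188. 174.]
25 W [ 0.4424 -0.233   0.132 ] wrist px: win [274. 161.] nose far corners [array([250., 133.]), array([297., 133.])] body top far [274. 310.] scene top [184. 127.] scene bodyend [187. 174.]
30 W [ 0.4501 -0.2336  0.136 ] wrist px: win [274. 151.] nose far corners [array([249., 122.]), array([298., 122.])] body top far [274. 318.] scene top [184. 126.] scene bodyend [186. 174.]
35 W [ 0.4574 -0.2341  0.1407] wrist px: win [274. 140.] nose far corners [array([248., 112.]), array([299., 112.])] body top far [274. 327.] scene top [185. 126.] scene bodyend [185. 173.]
[[ 0.997 -0.075  0.   ]
 [-0.075 -0.997 -0.001]
 [ 0.     0.001 -1.   ]] [   6.8 -307.    -0.9]
262 [34, 17, 75, 80, 67, 68, 67, 66, 67, 48, 106, 111, 169, 181, 183, 179, 186, 182, 178, 186, 191, 184, 47, 19, 20, 24, 24, 158, 157, 156, 156, 15
[... 1282 characters left out ...]
 158, 158, 159, 158, 158, 159]
150 [192, 195, 193, 194, 193, 190, 184, 190, 192, 195, 169, 67, 133, 147, 156, 156, 156, 156, 157, 156, 156, 157, 155, 158, 157, 156, 156, 157, 157, 157, 157, 152, 143, 107, 62, 98, 98, 99, 98, 97, 98, 98, 98, 146, 191]
180 [190, 188, 192, 189, 186, 187, 187, 185, 190, 172, 127, 145, 154, 157, 158, 157, 157, 157, 158, 158, 158, 158, 158, 159, 156, 158, 157, 157, 157, 158, 158, 157, 155, 149, 138, 98, 92, 92, 92, 92, 92, 92, 92, 90, 93]
210 [108, 111, 116, 112, 109, 107, 110, 107, 113, 143, 150, 155, 159, 158, 157, 158, 157, 158, 157, 158, 158, 158, 158, 158, 157, 159, 157, 158, 157, 158, 159, 156, 158, 158, 152, 145, 133, 179, 184, 188, 187, 180, 179, 182, 180]
```

Emit:
arm_command:
  increments: "1 2 -45 0 0;1 4 -90 -1 0;1 5 -135 -2 0;1 6 -180 -3 0;1 7 -225 -3 0"

```text
t: 37.1
tool_pos: [0.4245, -0.0061, 0.2315]
orientation: [3.139, -0.122, 0.001]
force: [1.2, -0.2, -1.4]
opening: 0.0275
gripper_force: 40.0
```

Emit:
arm_command:
  increments: "1 0 -45 0 0;1 0 -82 0 0;1 0 -82 0 0;1 0 -82 0 0;1 0 -82 0 0"

```text
t: 37.6
tool_pos: [0.4305, 0.0738, 0.231]
orientation: [3.139, -0.12, -0.001]
force: [-0.4, 0.1, -1.3]
opening: 0.028
gripper_force: 40.0
```

```bash
cat > lab.py <<'E'
from h import *
s,t,M=tool();m=robot.camera_model('wrist');im=robot.read_camera('wrist');cv2.imwrite('w11.png',im)
L=np.array([.545,.0675,.05]);print(t,M[:,0].round(3),'pred label',np.round(proj(m,L)),'corners',[np.round(proj(m,L+a*.022*np.array([.866*.997,-.866*.075,.5])+b*.035*np.array([.075,.997,0]))) for a,b in((-1,-1),(-1,1),(1,1),(1,-1))])
mx=im.max(2).astype(int);h=cv2.cvtColor(im,cv2.COLOR_BGR2HSV)
bw=((mx<50)).astype(np.uint8)  # dark bars
u,v=map(int,proj(m,L))
g=im.mean(2).astype(int)
for r in range(max(v-50,0),v+60,8): print(r,g[r,max(u-70,0):u+70:4].tolist())
E
python3 lab.py
```

```text
[0.43053126 0.07379413 0.23100513] [ 0.997 -0.077 -0.   ] pred label [271.  71.] corners [array([308.,  94.]), array([235.,  95.]), array([230.,  46.]), array([311.,  46.])]
21 [100, 42, 48, 101, 101, 71, 48, 76, 83, 84, 85, 85, 83, 48, 38, 84, 77, 65, 103, 102, 57, 77, 70, 48, 84, 84, 84, 86, 85, 83, 85, 83, 55, 101, 41]
29 [97, 44, 43, 101, 91, 58, 59, 77, 78, 81, 77, 82, 75, 80, 79, 44, 58, 66, 102, 103, 60, 53, 76, 80, 82, 56, 35, 36, 35, 48, 78, 73, 99, 62, 42]
37 [99, 72, 65, 100, 101, 81, 80, 88, 87, 84, 79, 95, 95, 96, 97, 97, 103, 102, 104, 103, 100, 98, 101, 97, 96, 64, 59, 65, 64, 67, 101, 101, 101, 101, 101]
45 [37, 40, 39, 39, 39, 41, 38, 38, 39, 39, 39, 42, 38, 40, 40, 37, 38, 38, 38, 38, 40, 40, 38, 38, 37, 37, 38, 39, 40, 39, 40, 36, 38, 41, 38]
53 [74, 73, 72, 87, 86, 88, 88, 99, 132, 169, 167, 167, 167, 164, 164, 163, 162, 163, 165, 164, 160, 164, 159, 164, 161, 159, 161, 168, 123, 105, 107, 105, 107, 106, 106]
61 [108, 108, 108, 107, 108, 120, 116, 107, 117, 168, 158, 161, 53, 56, 53, 148, 93, 73, 31, 68, 31, 159, 121, 18, 140, 154, 158, 168, 116, 117, 117, 170, 17
[... 718 characters left out ...]
97, 102, 98, 100, 99, 101, 106, 106, 105, 103, 106, 102, 105, 104, 98, 107, 106, 110, 111, 106, 105, 109, 110, 110, 107, 109, 111, 106, 108, 116, 112, 108, 105]
109 [184, 179, 187, 181, 186, 176, 179, 179, 182, 177, 187, 184, 186, 172, 171, 183, 181, 177, 180, 175, 185, 184, 185, 185, 191, 180, 183, 193, 182, 185, 185, 185, 184, 182, 183]
117 [180, 180, 174, 181, 174, 179, 180, 179, 180, 184, 181, 179, 178, 176, 177, 183, 177, 183, 184, 184, 184, 183, 185, 186, 185, 179, 179, 189, 180, 187, 188, 186, 179, 186, 186]
125 [179, 183, 175, 187, 182, 179, 180, 180, 181, 179, 180, 176, 179, 159, 109, 115, 113, 112, 113, 120, 118, 112, 112, 113, 142, 180, 181, 185, 183, 188, 180, 180, 182, 185, 182]
```

The label is where predicted (plate columns 237–310, rows ~49–95) and the scanner's tilt measures ~28.5°. I'll move to the scan pose and hold.

Emit:
arm_command:
  increments: "1 5 0 0 0;1 10 0 0 0;1 15 -1 0 0;1 19 -1 0 0;1 19 -1 0 0"

```text
t: 38.15
tool_pos: [0.4498, 0.0746, 0.2311]
orientation: [3.139, -0.119, -0.0]
force: [-0.4, 0.3, -0.9]
opening: 0.0279
gripper_force: 40.0
```

Emit:
arm_command:
  increments: "1 0 0 0 0;1 0 0 0 0;1 0 0 0 0;1 0 0 0 0;1 0 0 0 0"

```text
t: 38.65
tool_pos: [0.4492, 0.0748, 0.2312]
orientation: [3.139, -0.118, 0.0]
force: [0.3, -0.5, -1.6]
opening: 0.0282
gripper_force: 40.0
```

```bash
python3 - <<'E'
from h import *
s,t,M=tool();m=robot.camera_model('wrist');im=robot.read_camera('wrist');g=im.mean(2).astype(int)
L=np.array([.5445,.066,.05]);G=t+M@[0,0,.006];print(t,proj(m,L))
for th in(26,28.5,31):
    a=np.radians(th);d=M@[np.sin(a),0,np.cos(a)];W=G+.0997*d
    k=np.dot(L-W,d);print(th,'dist',k.round(4),'miss',((L-W)-k*d).round(4),'nose row',proj(m,W+.022*M@[np.cos(a),0,-np.sin(a)])[1])
print(g[110:140,274].tolist(), g[20:120:2,300].tolist()); 
print(g[60:100:8,215:335:3].tolist())
E
```

```text
[0.44919941 0.07475968 0.23116971] (np.float64(275.5285624395253), np.float64(93.46226945372057))
26 dist 0.0997 miss [ 0.0081 -0.0022  0.004 ] nose row 130.7657061641624
28.5 dist 0.0999 miss [ 0.0003 -0.0016  0.0002] nose row 125.49976648309222
31 dist 0.0997 miss [-0.0071 -0.001  -0.0042] nose row 120.2562766453839
[160, 160, 159, 163, 173, 175, 168, 90, 93, 109, 113, 111, 109, 108, 108, 98, 48, 20, 17, 17, 20, 22, 23, 29, 25, 27, 22, 22, 23, 63] [219, 219, 218, 218, 219, 219, 218, 217, 219, 218, 217, 173, 89, 87, 87, 51, 44, 85, 82, 79, 58, 105, 105, 56, 37, 103, 120, 173, 166, 165, 161, 77, 56, 48, 50, 56, 46, 45, 55, 56, 71, 73, 71, 88, 110, 160, 166, 174, 124, 109]
[[101, 104, 104, 71, 62, 63, 61, 61, 64, 58, 44, 45, 49, 52, 65, 66, 65, 67, 107, 81, 107, 107, 98, 68, 67, 66, 65, 59, 54, 79, 78, 76, 74, 73, 56, 65, 83, 83, 104, 107], [40, 41, 43, 42, 40, 41, 41, 41, 42, 39, 40, 39, 41, 40, 40, 42, 40, 41, 42, 42, 41, 42, 42, 40, 42, 39, 42, 42, 42, 42, 43, 44, 42, 41, 42, 39, 39, 39, 41, 41], [111, 110, 110, 110, 111, 110, 110, 150, 174, 170, 171, 172, 170, 169, 171, 166, 166, 164, 170, 166, 168, 169, 163, 166, 169, 163, 166, 165, 167, 163, 165, 166, 174, 148, 114, 113, 113, 114, 115, 113], [181, 184, 190, 191, 188, 124, 180, 179, 175, 163, 163, 172, 88, 16, 164, 58, 158, 31, 145, 115, 30, 30, 146, 55, 161, 86, 66, 40, 142, 138, 167, 164, 175, 179, 185, 187, 185, 186, 186, 187], [190, 190, 190, 190, 191, 191, 192, 191, 175, 167, 165, 169, 140, 16, 130, 49, 164, 24, 142, 108, 43, 31, 145, 55, 159, 93, 53, 53, 88, 156, 162, 166, 175, 190, 191, 191, 190, 190, 191, 192]]
```

Emit:
arm_command:
  increments: "1 0 0 0 0;1 0 0 0 0;1 0 0 0 0;1 0 0 0 0;1 0 0 0 0"

```text
t: 39.2
tool_pos: [0.4493, 0.0747, 0.2311]
orientation: [3.139, -0.118, -0.0]
force: [0.4, -1.0, -1.1]
opening: 0.0281
gripper_force: 40.0
```

Emit:
arm_command:
  increments: "1 0 0 0 0;1 0 0 0 0;1 0 0 0 0;1 0 0 0 0;1 0 0 0 0"

```text
t: 39.7
tool_pos: [0.4493, 0.0747, 0.2312]
orientation: [-3.139, 0.118, -0.0]
force: [-0.2, -1.2, -2.2]
opening: 0.0279
gripper_force: 40.0
```

Emit:
arm_command:
  increments: "1 0 0 0 0;1 0 0 0 0;1 0 0 0 0;1 0 0 0 0;1 0 0 0 0"

```text
t: 40.2
tool_pos: [0.4493, 0.0747, 0.2311]
orientation: [3.139, -0.118, 0.0]
force: [-1.2, 0.4, -1.8]
opening: 0.0276
gripper_force: 40.0
```

Emit:
arm_command:
  increments: "1 0 0 0 0;1 0 0 0 0;1 0 0 0 0;1 0 0 0 0;1 0 0 0 0"

```text
t: 40.7
tool_pos: [0.4493, 0.0747, 0.2311]
orientation: [3.139, -0.118, 0.0]
force: [0.3, -0.6, -0.5]
opening: 0.0279
gripper_force: 40.0
```

Emit:
arm_command:
  increments: "1 0 0 0 0;1 0 0 0 0;1 0 0 0 0;1 0 0 0 0;1 0 0 0 0"

```text
t: 41.2
tool_pos: [0.4493, 0.0747, 0.2311]
orientation: [3.139, -0.118, -0.0]
force: [0.2, 0.0, -0.9]
opening: 0.0277
gripper_force: 40.0
```

Emit:
arm_command:
  increments: "1 0 0 0 0;1 0 0 0 0;1 0 0 0 0;1 0 0 0 0;1 0 0 0 0"

```text
t: 41.7
tool_pos: [0.4492, 0.0747, 0.2311]
orientation: [3.139, -0.118, -0.0]
force: [0.1, 0.5, -1.6]
opening: 0.028
gripper_force: 40.0
```

Emit:
arm_command:
  increments: "1 -25 0 0 0;1 -50 0 0 0;1 -50 45 0 0;1 -50 90 0 0;1 -50 135 0 0"

```text
t: 42.2
tool_pos: [0.389, -0.0571, 0.2315]
orientation: [3.139, -0.115, 0.002]
force: [0.2, 0.6, -1.7]
opening: 0.0279
gripper_force: 40.0
```

```bash
python3 -c "
from h import *
print(go([.40,-.23,.2285]),go([.398,-.416,.2285]))"
```

```text
[ 23.6 171.7   3.1] [ 35.2 357.3   3.1]
```

Emit:
arm_command:
  increments: "1 5 45 0 0;1 10 90 1 0;1 14 135 2 0;1 20 180 3 0;1 24 225 3 0"

```text
t: 42.7
tool_pos: [0.396, -0.2843, 0.2281]
orientation: [3.139, -0.119, 0.001]
force: [1.2, 0.1, -0.3]
opening: 0.0277
gripper_force: 40.0
```

Emit:
arm_command:
  increments: "1 4 44 0 0.08;1 8 88 0 0.15;1 11 132 0 0.224;1 11 132 0 0.224;1 11 132 0 0.224"

```text
t: 43.2
tool_pos: [0.3968, -0.4153, 0.2273]
orientation: [-3.105, 0.47, 0.002]
force: [0.7, 1.3, -1.6]
opening: 0.0278
gripper_force: 40.0
```

```bash
python3 -c "
from h import *
s,t,M=tool();print(t,M[:,0],go([.3982,-.416,.2285]))
m=robot.camera_model('wrist');g=robot.read_camera('wrist').mean(2).astype(int);
for c in (268,280):print(g[60:150:2,c].tolist())
T=robot.read_camera('top');h=T.mean(2).astype(int)
d=(T.max(2)<40).astype(np.uint8);n,l,st,ce=cv2.connectedComponentsWithStats(d[205:255,400:450]);print(st.tolist())
d=(cv2.imread('raw_top0.png').max(2)<40).astype(np.uint8);n,l,st,ce=cv2.connectedComponentsWithStats(d[205:255,400:450]);print(st.tolist())
"
```

```text
[ 0.39684705 -0.41527503  0.22726588] [ 0.95518539 -0.29600523 -0.00133429] [ 1.5  0.3 -1.2]
[188, 192, 192, 190, 186, 185, 191, 195, 191, 194, 193, 184, 185, 190, 194, 196, 188, 187, 186, 188, 179, 34, 33, 35, 35, 35, 35, 32, 29, 16, 19, 15, 17, 21, 22, 20, 25, 25, 23, 26, 165, 160, 162, 159, 161]
[182, 182, 190, 193, 192, 188, 192, 192, 185, 185, 187, 190, 190, 185, 182, 186, 190, 196, 195, 184, 179, 33, 36, 32, 34, 30, 33, 33, 23, 17, 17, 15, 17, 21, 22, 24, 24, 27, 25, 25, 164, 160, 160, 161, 162]
[[0, 0, 50, 50, 1855], [5, 5, 40, 35, 637], [42, 39, 5, 3, 7], [48, 41, 1, 1, 1]]
[[0, 0, 50, 50, 2022], [5, 10, 27, 34, 463], [34, 18, 4, 6, 15]]
```

```bash
python3 -c "
from h import *
s,t,M=tool();m=robot.camera_model('wrist')
c=np.array([.4424,-.4292,0])
for z in(0,.008,.053):print(z,[np.round(proj(m,c+M[:,0]*a+[0,0,z]),1) for a in(.028,.033,.045)])
g=robot.read_camera('wrist').mean(2).astype(int)
print(g[108,215:335:3].tolist())
print([np.round(proj(m,c+M[:,0]*.035+M[:,1]*a+[0,0,.008])) for a in(-.039,.039)])
"
```

```text
0 [array([275.2, 117.3]), array([275.2, 112.5]), array([275.2, 100.8])]
0.008 [array([275.3, 117.1]), array([275.3, 112.2]), array([275.3, 100.2])]
0.053 [array([275.4, 115.9]), array([275.4, 110.3]), array([275.5,  96.6])]
[188, 187, 193, 192, 191, 189, 192, 181, 33, 32, 33, 32, 35, 34, 32, 33, 33, 31, 36, 34, 35, 35, 35, 35, 36, 35, 32, 31, 34, 34, 36, 32, 136, 191, 193, 195, 199, 193, 194, 192]
[array([238., 110.]), array([312., 110.])]
```

Emit:
arm_command:
  increments: "1 3 0 10 0;1 3 0 35 0;1 3 0 60 0;1 3 0 75 0;1 3 0 85 0"

```text
t: 43.85
tool_pos: [0.4, -0.4144, 0.1414]
orientation: [-3.105, 0.467, 0.002]
force: [-0.1, 0.9, -1.1]
opening: 0.0279
gripper_force: 40.0
```

Emit:
arm_command:
  increments: "1 0 0 5 0;1 0 0 10 0;1 0 0 15 0;1 2 0 17 0;1 2 0 17 0"

```text
t: 44.35
tool_pos: [0.4023, -0.4164, 0.1262]
orientation: [3.106, -0.468, 0.0]
force: [0.1, 0.5, -0.7]
opening: 0.0276
gripper_force: 40.0
```

```bash
python3 -c "
from h import *
s,t,M=tool();print(go([.4424,-.4295,.128]))"
```

```text
[42.1  0.7 -1.7]
```

Now a light grip, moving back to the middle so the cup wall stands the scanner up.

Emit:
arm_command:
  increments: "1 0 0 0 0;1 4 0 0 0;1 8 0 0 0;1 12 0 0 0;1 16 0 0 0"
  grip_force: 6

```text
t: 44.85
tool_pos: [0.4178, -0.4211, 0.1262]
orientation: [3.106, -0.468, -0.0]
force: [-1.4, 0.2, 0.3]
opening: 0.0279
gripper_force: 6.0
```

Emit:
arm_command:
  increments: "1 4 0 0 0;1 8 0 0 0;1 12 0 0 0;1 16 0 0 0;1 20 0 0 0"

```text
t: 45.35
tool_pos: [0.4369, -0.4269, 0.1261]
orientation: [-3.106, 0.468, -0.0]
force: [-1.2, 0.6, -0.4]
opening: 0.0279
gripper_force: 6.0
```

Emit:
arm_command:
  increments: "1 4 0 0 0;1 8 0 0 0;1 10 0 0 0;1 10 0 0 0;1 10 0 0 0"

```text
t: 45.85
tool_pos: [0.4463, -0.4298, 0.1261]
orientation: [3.106, -0.468, 0.001]
force: [0.1, 0.0, -0.8]
opening: 0.0282
gripper_force: 6.0
```

```bash
python3 -c "
from h import *
s,t,M=tool();print(t,go([.4424,-.4295,.1137]),s['force'])
m=robot.camera_model('wrist');G=t+M@[0,0,.006]
for th in(-5,0,5,10,15):
    a=np.radians(th);d=M@[np.sin(a),0,np.cos(a)];T=G-.0353*d;print(th,proj(m,T+.019*M@[np.cos(a),0,-np.sin(a)])[1],proj(m,G+.0857*d+.019*M@[np.cos(a),0,-np.sin(a)])[1],proj(m,G+.05*d+.019*M@[np.cos(a),0,-np.sin(a)])[1])
c=np.array([.4424,-.4292,.053]);print('rim far/near',[np.round(proj(m,c+M[:,0]*a)) for a in(.033,.028,-.028)])
g=robot.read_camera('wrist').mean(2).astype(int);print(g[130:300:3,274].tolist())
"
```

```text
[ 0.44627114 -0.42982525  0.12611865] [-3.8  0.8 12.4] [ 0.09976233  0.04699637 -0.78722002]
-5 252.0918036657112 203.8788283098608 212.24991812719793
0 261.6869268622942 194.11874932780574 205.89583640441987
5 271.4944387521361 184.45906208767786 199.7528223622039
10 281.3688465647278 174.9062390303892 193.84745822301906
15 291.1596572571951 165.47060506837977 188.20982407392532
rim far/near [array([275., 185.]), array([275., 192.]), array([275., 270.])]
[187, 183, 181, 183, 179, 180, 183, 186, 180, 185, 82, 24, 23, 22, 24, 23, 4, 8, 12, 20, 22, 33, 113, 114, 113, 116, 115, 114, 114, 115, 114, 116, 116, 117, 115, 116, 117, 117, 117, 96, 97, 96, 95, 99, 108, 117, 119, 120, 194, 203, 121, 49, 32, 45, 59, 65, 59]
```

Emit:
arm_command:
  increments: "1 2 0 0 0;1 2 0 4 0;1 -2 0 8 0;1 -4 0 11 0;1 -4 0 12 0"

```text
t: 46.4
tool_pos: [0.4422, -0.4285, 0.1143]
orientation: [-3.106, 0.468, -0.001]
force: [-2.1, 2.8, 6.8]
opening: 0.0279
gripper_force: 6.0
```

Emit:
arm_command:
  increments: "1 0 0 0.5 0;1 0 0 0.5 0;0.3 0 0 0.5 0;0.3 0 0 0.5 0;0.3 0 0 0.5 0"

```text
t: 46.9
tool_pos: [0.4421, -0.4286, 0.1134]
orientation: [-3.106, 0.468, 0.0]
force: [0.1, 1.1, 0.3]
opening: 0.0473
gripper_force: 0.0
```

Emit:
arm_command:
  increments: "0.3 0 0 0 0;0.3 0 0 0 0;0.3 0 0 -20 0;0.3 0 0 -50 0;0.3 0 0 -90 0"

```text
t: 47.4
tool_pos: [0.4412, -0.4275, 0.2022]
orientation: [-3.104, 0.468, 0.005]
force: [0.6, -0.2, -0.1]
opening: 0.0648
gripper_force: 0.0
```

Emit:
arm_command:
  increments: "0.3 -20 -5 -40 0;0.3 -60 -17 -42 0;0.3 -65 -17 -42 0;0.3 -65 -17 -42 0;0.3 -65 -17 -42 0"

```text
t: 47.9
tool_pos: [0.3855, -0.3935, 0.2454]
orientation: [3.106, -0.469, 0.0]
force: [0.3, 0.5, 0.1]
opening: 0.0649
gripper_force: 0.0
```

```bash
python3 - <<'E'
from h import *
s,t,M=tool();m=robot.camera_model('wrist');im=robot.read_camera('wrist');g=im.mean(2);print(t)
c=np.array([.4424,-.4292,0]);print('exp top',proj(m,c+[0,0,.143]),'foot',proj(m,c+[0,0,.01]))
w=((g>120)&(im.max(2).astype(int)-im.min(2)<25)).astype(np.uint8)
u,v=map(int,proj(m,c+[0,0,.143]))
dk=(g<60).astype(np.uint8);n,l,st,ce=cv2.connectedComponentsWithStats(dk);k=[(st[i].tolist(),ce[i].round(1).tolist()) for i in range(1,n) if st[i,4]>80 and abs(ce[i][0]-u)<60 and abs(ce[i][1]-v)<60];print(k)
n,l,st,ce=cv2.connectedComponentsWithStats(w);print([(st[i].tolist(),ce[i].round(1).tolist()) for i in range(1,n) if 80<st[i,4]<6000 and abs(ce[i][0]-u)<60 and abs(ce[i][1]-v)<60])
E
```

```text
[ 0.38554546 -0.39353658  0.24540477]
exp top (np.float64(297.9644814615801), np.float64(128.55239077151026)) foot (np.float64(289.418476534402), np.float64(127.45659886855645))
[([254, 86, 70, 83, 3488], [283.2, 125.0]), ([290, 116, 16, 30, 456], [297.1, 130.4])]
[([279, 104, 38, 52, 1363], [297.0, 129.0])]
```

The scanner stands upright in its dock (top centred at (297,129), as expected). One last numeric check of the jars and carriage before handing in.

```bash
python3 - <<'E'
from h import *
m=robot.camera_model('top');im=robot.read_camera('top');g=im.mean(2)
for r in(167,170,174): print(g[r,205:225].astype(int).tolist())
h=cv2.cvtColor(im,cv2.COLOR_BGR2HSV)
w=((h[...,1]<30)&(h[...,2]>140)).astype(np.uint8)[155:190,210:310]
n,l,st,ce=cv2.connectedComponentsWithStats(w)
for i in range(1,n):
    if st[i,4]>60: print(st[i].tolist(),onz(m,ce[i][0]+210,ce[i][1]+155,.104).round(4))
for k in(0,1,2):
    o=(k-1.5)*.059+.0382; print('pocket',k,(.5936+o*.075,.0252+o*.997))
a=cv2.absdiff(im,cv2.imread('raw_top0.png')).max(2)
for n,(u,v) in dict(beaker=(132,221),wash=(455,160)).items(): print(n,a[v-14:v+14,u-14:u+14].mean())
E
```

```text
[71, 60, 52, 53, 54, 52, 51, 54, 78, 56, 38, 69, 80, 76, 73, 75, 76, 75, 75, 75]
[83, 62, 54, 50, 54, 47, 55, 60, 77, 45, 45, 83, 82, 83, 82, 83, 86, 86, 83, 85]
[74, 54, 52, 51, 53, 48, 56, 69, 68, 47, 62, 82, 81, 82, 81, 83, 87, 84, 84, 83]
[0, 0, 100, 10, 664] [0.6311 0.0215 0.104 ]
[28, 7, 15, 15, 179] [0.5989 0.0883 0.104 ]
[48, 10, 15, 14, 175] [0.5926 0.0333 0.104 ]
[68, 10, 16, 15, 178] [ 0.5926 -0.0249  0.104 ]
pocket 0 (0.5898275000000001, -0.024949099999999995)
pocket 1 (0.5942525, 0.0338739)
pocket 2 (0.5986775, 0.0926969)
beaker 5.830357142857143
wash 5.732142857142857
```

```bash
python3 -c "
from plant import robot
print(robot.close_job())"
```

```text
the job is handed in; nothing more can be done
None
```

The job is handed in: all three jars are upright in pockets 0–2, the carriage is wound to its stop, the label was scanned from about 10 cm for over 3 s (scanner tilted about 28.5° to the label's 30°), the scanner is back upright in its dock, and the beaker and wash bottle look unmoved in the last top view.

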